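Put the lathe's gauges and chisels away

ROBOT

A 6-joint arm with a two-finger parallel gripper is mounted at the origin on the work surface. World frame = base frame: x ahead of the robot, y to its left, z up, the work surface at z = 0. Lengths are in mm, angles in rad, forces in N, time in s.
With the tool pointing down it reaches from about 300 to 775 mm from the base axis. Payload 14.6 kg.
Tool frame: the origin (TCP) lies on the centre line of the jaws, within the pads' length; the fingertips stand 22 mm ahead of it and the grasp point (between the pads) lies 3 mm ahead of it (manip.tcp_to_tips is the distance from the TCP to the fingertips, in mm); z points along the fingers, y is the direction in which the jaws open and shut (so a half turn about z gives the same grasp; the last joint's range is limited). The gripper opens to 94 mm and grips with 3 to 60 N. Pads are 16 mm wide; open, the fingers measure 119 mm over their backs; the gripper's body (75 mm by 177 mm) begins 78 mm behind the grasp point.
Start: joints at [1.116, 0.3, 1.521, -0, 1.321, -0.067], TCP at [207.981, 509.15, 227.446] pointing down, gripper open.
Joint ranges: [-3.03, 3.03], [-0.79, 2.21], [0.23, 2.52], [-1.04, 4.18], [0, 3.07], [-2.55, 2.55]. Speed limits (rad/s): [2.22, 2.22, 2.57, 3.14, 3.14, 3.14].

INTERFACE

Orientations are given as [roll, pitch, yaw] about the fixed x, y, z axes, in that order (R = Rz(yaw) Ry(pitch) Rx(roll)).
In Python, from cell import manip, vision, workorder gives the robot as it stands.
- The arm moves only by the tool carry_out, never from a script. Its argument "deltas" is a list of rows, each a list of 3 entries, a list of its own where there are three numbers: the shift along the tool's x, y, z in cm, then the turn about the tool's z in degrees, then the opening, from 0 (shut) to 1 (fully open). A call has 1 to 20 rows; each row shifts and turns the commanded pose from where the row before left it, along the tool's axes as they then stand; what a row does not reach is not made up. A row lasts 1/12 s, in which the tool goes at most 41.7 mm and 7.16 degrees, less where a joint would pass 70% of its speed; a pose out of reach is approached as far as the arm can. A call with a gripper value outside its range is refused whole. The fingers move at their own pace and stop on an object; "grip_force" is the grip in N (left out, the last holds). Time passes only in rows, so rows that do not move let the fingers close. It gives the time, the measured TCP pose, the force and the opening at its end, in the units of the state.
- manip.read_state(): the state, without advancing time (a new reading comes with each control period).
- vision.camera(name): name is "scene" or "side" or "wrist"; returns (picture, depth): 400x640x3 uint8, red, green, blue; 400x640 float32, mm along the optical axis (not along the pixel's ray), 0 where there is no reading.
- vision.calibration(name): a dict with "mtx" (3x3 intrinsics, pixels), "distortion" ([k1, k2, p1, p2, k3] as OpenCV has them; the pictures are not rectified), "eye" and "orientation" of the camera in the world. Camera axes: x right, y down, z forward; pixel columns grow to the right and rows downward; lengths in mm; the calibration is good to about 2 mm. A picture is of the moment at which its call begins: read the wrist's pose just before it. calibration takes no time and is no camera call; for the wrist camera it gives the pose at the moment of the call.
- workorder.sign_off(): hands the job in, once; it reports no verdict.
The state is a dict: "clock": time; "joints": joint angles; "qd": joint speeds; "effort": joint torques, N m; "eef_pos": TCP position; "eef_rot": TCP orientation; "wrist_force": force on the tool from outside, world axes, zero at the start; "moment": the same for the moment, N m; "finger_gap": finger opening in mm.
Only numpy, scipy, OpenCV 4.12 (cv2) and the standard library are available. Lean on these libraries where they do the work, as an engineer would, in place of code of your own. Each camera call takes 0.05 s, during which the arm holds its last target.

TASK

Put the turning tools away. Press every loose profile gauge into the foam cutout of its own shape until it is fully home, its plate flush with the foam, and lay every chisel flat on the floor of the plywood tray, side by side and in line with the tray's length, handles all at the tray's raised dark end. Let go of everything and leave the bowl, the tin and the standing wooden blank where they are.

Things in the scene. Friction and masses are not known exactly. Their poses are not given: they have to be found in the camera images.
- tee_mid (a point): Loose gauge, 150 g, T: bar plus one leg 24 wide at its middle, to x = 69 mm. Aluminium plate 12 thick, lying flat, bar 26 (x) by 84 (y); on the bar a dark wood grip block 20 (x) by 56 (y), 18 high: pinch across x, tips above the plate. Point: middle of the bar, half-way up (15 above the underside; grip spans 3 below to 15 above the point). x: along the legs, y: along the bar, z up. None if absent.
- fork_mid (a point): Loose gauge, 150 g, fork (U): bar plus two legs 19 wide at its ends, to x = 55 mm. Aluminium plate 12 thick, lying flat, bar 26 (x) by 84 (y); on the bar a dark wood grip block 20 (x) by 56 (y), 18 high: pinch across x, tips above the plate. Point: middle of the bar, half-way up (15 above the underside; grip spans 3 below to 15 above the point). x: along the legs, y: along the bar, z up. None if absent.
- ell_mid (a point): Loose gauge, 150 g, L: bar plus one broad leg 30 wide at its +y end, to x = 69 mm. Aluminium plate 12 thick, lying flat, bar 26 (x) by 84 (y); on the bar a dark wood grip block 20 (x) by 56 (y), 18 high: pinch across x, tips above the plate. Point: middle of the bar, half-way up (15 above the underside; grip spans 3 below to 15 above the point). x: along the legs, y: along the bar, z up. None if absent.
- cut_tee (a point): Cutout of the tee gauge's outline, 1.5 mm wider all round, 12 deep, grey floor, in a fixed dark foam block 100 by 96 (three in a plywood case, order varies). Point: on the floor under the bar's middle; axes as the seated gauge's. Foam ribs at the bar's ends hold the gauge some 9 mm up until pushed with 5 to 10 N; seated, its plate is flush and its point 15 above this one.
- cut_fork (a point): Cutout of the fork gauge's outline, 1.5 mm wider all round, 12 deep, grey floor, in a fixed dark foam block 100 by 96 (three in a plywood case, order varies). Point: on the floor under the bar's middle; axes as the seated gauge's. Foam ribs at the bar's ends hold the gauge some 9 mm up until pushed with 5 to 10 N; seated, its plate is flush and its point 15 above this one.
- cut_ell (a point): Cutout of the ell gauge's outline, 1.5 mm wider all round, 12 deep, grey floor, in a fixed dark foam block 100 by 96 (three in a plywood case, order varies). Point: on the floor under the bar's middle; axes as the seated gauge's. Foam ribs at the bar's ends hold the gauge some 9 mm up until pushed with 5 to 10 N; seated, its plate is flush and its point 15 above this one.
- chisel0_mid (a point): Loose chisel, 110 g, 190 mm long: flat-sided light wood handle 24 wide (y), 22 high, x = -85 to 25 mm, then a steel blade 12 to 16 wide, 5 thick, to x = 97 to 105. Point: at the balance point, in the handle, half-way up (11 above the underside); x points along the blade, z up. Starts on a 3 mm rubber mat. None if absent.
- chisel0_end (a point): Butt end of that chisel's handle (85 mm to -x of its _mid point, same height).
- chisel1_mid (a point): Loose chisel, 110 g, 190 mm long: flat-sided light wood handle 24 wide (y), 22 high, x = -85 to 25 mm, then a steel blade 12 to 16 wide, 5 thick, to x = 97 to 105. Point: at the balance point, in the handle, half-way up (11 above the underside); x points along the blade, z up. Starts on a 3 mm rubber mat. None if absent.
- chisel1_end (a point): Butt end of that chisel's handle (85 mm to -x of its _mid point, same height).
- chisel2_mid (a point): Loose chisel, 110 g, 190 mm long: flat-sided light wood handle 24 wide (y), 22 high, x = -85 to 25 mm, then a steel blade 12 to 16 wide, 5 thick, to x = 97 to 105. Point: at the balance point, in the handle, half-way up (11 above the underside); x points along the blade, z up. Starts on a 3 mm rubber mat. None if absent.
- chisel2_end (a point): Butt end of that chisel's handle (85 mm to -x of its _mid point, same height).
- tray_floor (a point): Fixed open plywood tray for the chisels, grey felt floor: inside 216 long (x) by 200 wide (y) mm; rim 6 mm above the floor on three sides, and a raised dark wooden end, 26 mm above the floor, at -x. Point: centre of the inner floor (4 mm above the bench); x points away from the raised end, z up.
- bowl: Bystander: turned wooden bowl, 110 across, 50 high; origin under its centre. To be left where it is.
- tin: Bystander: flat metal wax tin, 68 across, 55 high; origin under its centre. To be left where it is.
- blank: Bystander: part-turned wooden blank standing on end, 60 across, 80 high; origin under its centre. To be left where it is.
Things that resemble listed ones, but are neither listed nor needed, are in the scene too. What is shaped like the part that bears ell_mid but blue is not meant.

How it is judged:
By the outcome, as a careful person would: the job done as asked, in the order asked, and still so for the second after the job is handed in, with the robot touching nothing.
Of tee, fork, ell, chisel0, chisel1, chisel2 only 5 to 6 are there at a start; the rules pass over those that are not, and their reading is None.
At some moment in a run one of tee, fork, ell may be knocked a few centimetres aside while the robot is not near it.
Once in a run the grip may slacken for a moment while it holds something.
It also fails if it takes over 210 s, if anything falls off the work surface, if the arm or the gripper's body presses on something with over 40 N, if the wrist force passes 120 N, or if a joint passes its speed limit or range.

## Working session

There is one attempt and no reset: what is moved stays moved. The work goes in short steps, Python scripts to look and compute and a tool call to move; the robot and the scene stay as the last step left them, time stands still between calls to the robot, and variables do not carry over. Pictures are saved under pics/ and viewed, and the job is handed in when it is done.

Besides the shell and the picture viewer there is one more tool, called as name([rows], argument=value, ...), one row to a line, values as JSON. carry_out: Moves the arm, as the interface text tells. Its arguments: {"type":"object","properties":{"deltas":{"type":"array","items":{"type":"array"}},"grip_force":{"type":"number"}},"required":["deltas"]}

```bash
ls; mkdir -p pics; cat > h.py <<'E'
import numpy as np, cv2
from cell import manip, vision, workorder
from scipy.spatial.transform import Rotation as R
def shot(n):
    cal=vision.calibration(n)
    im,d=vision.camera(n)
    return im,d,cal
E
python3 - <<'E'
from h import *
print(manip.read_state(), manip.tcp_to_tips)
for n in ["scene","side","wrist"]:
    im,d,c=shot(n); print(n,c)
    cv2.imwrite(f"pics/{n}0.png",im[:,:,::-1]); np.savez(f"pics/{n}0.npz",im=im,d=d,**{k:np.array(v) for k,v in c.items()})
E
```

```text
pics
{'clock': 0.0, 'joints': array([ 1.11643070e+00,  3.00450358e-01,  1.52157610e+00, -3.80251549e-05,
        1.32068750e+00, -6.66221856e-02]), 'qd': array([-3.31860921e-04, -1.10904598e-03,  7.37406963e-04,  1.43972098e-03,
       -7.85786307e-05,  1.14273420e-05]), 'effort': array([-3.66974018e-05, -5.31809521e+01, -3.52730370e+01,  7.07636168e-02,
        2.44434597e-02, -9.45700231e-05]), 'eef_pos': array([207.87504881, 508.95120018, 226.8998003 ]), 'eef_rot': array([-3.14047139e+00, -3.78984112e-05,  2.75385862e+00]), 'wrist_force': array([ 0.56190305, -0.14369313,  0.38738585]), 'moment': array([-0.01155054,  0.01428731,  0.0183283 ]), 'finger_gap': 93.70490465440338} 22.0
scene {'mtx': array([[423.74629586,   0.        , 313.06668339],
       [  0.        , 423.74629586, 205.74474495],
       [  0.        ,   0.        ,   1.        ]]), 'distortion': array([0.01192298, 0.        , 0.        , 0.        , 0.        ]), 'eye': array([1003.4312441 , -667.33949609,  875.35666712]), 'orientation': array([-2.34369335, -0.01624519,  0.62466785])}
side {'mtx': array([[406.44703451,   0.        , 318.3601527 ],
       [  0.        , 406.44703451, 196.93510336],
       [  0.        ,   0.        ,   1.        ]]), 'distortion': array([-0.05566296,  0.        ,  0.        ,  0.        ,  0.        ]), 'eye': array([ 475.865578  , 1236.62712946,  919.78061631]), 'orientation': array([-2.19492872, -0.00629494, -3.0858362 ])}
wrist {'mtx': array([[358.68372919,   0.        , 322.20695752],
       [  0.        , 358.68372919, 197.5249354 ],
       [  0.        ,   0.        ,   1.        ]]), 'distortion': array([-0.0241712,  0.       ,  0.       ,  0.       ,  0.       ]), 'eye': array([146.93577101, 534.27863216, 384.24474614]), 'orientation': array([2.91051275e+00, 3.80497015e-04, 1.18353884e+00])}
```

View pics/scene0.png

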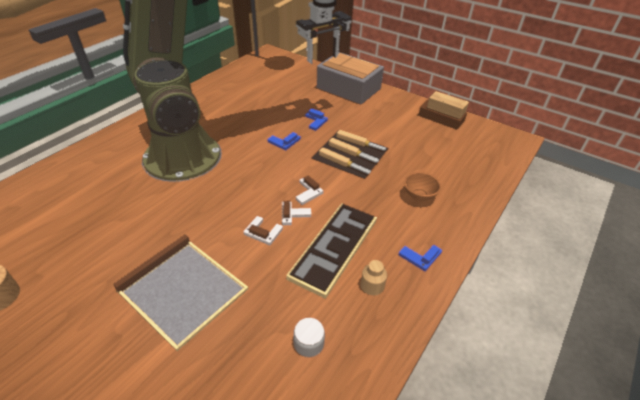

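View pics/side0.png

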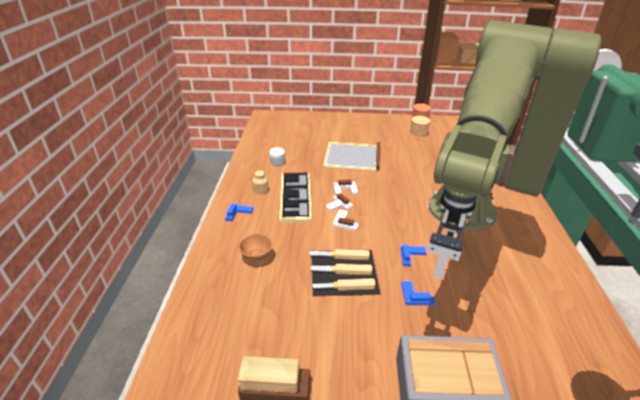

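View pics/wrist0.png

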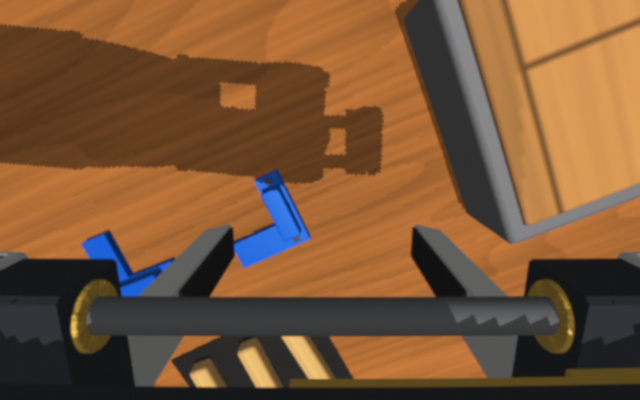

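The scene picture shows three aluminium gauges with dark grips: fork ~(263,230), tee ~(295,211) and ell ~(310,188). Three chisels lie on the mat at ~(350,150), the case is at ~(333,248) with three cutouts, and the tray is at ~(183,290). The blue ells at (284,140), (317,120) and (421,255) are not meant. Next I'll make a top-down map.

```bash
cat >> h.py <<'E'
def cloud(im,d,c):
    h,w=d.shape
    u,v=np.meshgrid(np.arange(w),np.arange(h))
    p=cv2.undistortPoints(np.stack([u,v],-1).reshape(-1,1,2).astype(np.float64),c['mtx'],c['distortion']).reshape(-1,2)
    z=d.reshape(-1)
    P=np.c_[p*z[:,None],z]
    Rm=R.from_euler('xyz',c['orientation']).as_matrix()
    W=P@Rm.T+c['eye']
    W[z<=0]=np.nan
    return W.reshape(h,w,3)
def ortho(im,c,x0,x1,y0,y1,z,s):
    """top-down picture at plane z: row 0 = x1 ; col 0 = y1 ; s px/mm"""
    W=int((y1-y0)*s);H=int((x1-x0)*s)
    cc,rr=np.meshgrid(np.arange(W),np.arange(H))
    X=np.stack([x1-(rr+.5)/s,y1-(cc+.5)/s,np.full(cc.shape,float(z))],-1).reshape(-1,3)
    Rm=R.from_euler('xyz',c['orientation']).as_matrix()
    uv,_=cv2.projectPoints(X,cv2.Rodrigues(Rm.T)[0],-Rm.T@c['eye'],c['mtx'],c['distortion'])
    uv=uv.reshape(H,W,2).astype(np.float32)
    return cv2.remap(im,uv[...,0],uv[...,1],cv2.INTER_LINEAR)
def load(f):
    n=np.load(f); return n['im'],n['d'],{k:n[k] for k in ['mtx','distortion','eye','orientation']}
E
python3 - <<'E'
from h import *
for n in ["scene","side"]:
    im,d,c=load(f"pics/{n}0.npz")
    o=ortho(im,c,200,750,-400,400,5,1)
    for k in range(-400,401,100): cv2.putText(o,str(k),(400-k,10),0,.35,(255,255,0)); o[:, min(799,400-k)]=o[:,min(799,400-k)]//2
    for k in range(200,750,100): cv2.putText(o,str(k),(0,750-k),0,.35,(255,255,0)); o[min(549,750-k)]//=2
    cv2.imwrite(f"pics/o_{n}.png",o[:,:,::-1])
E
```

```text
(no output)
```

View pics/o_scene.png

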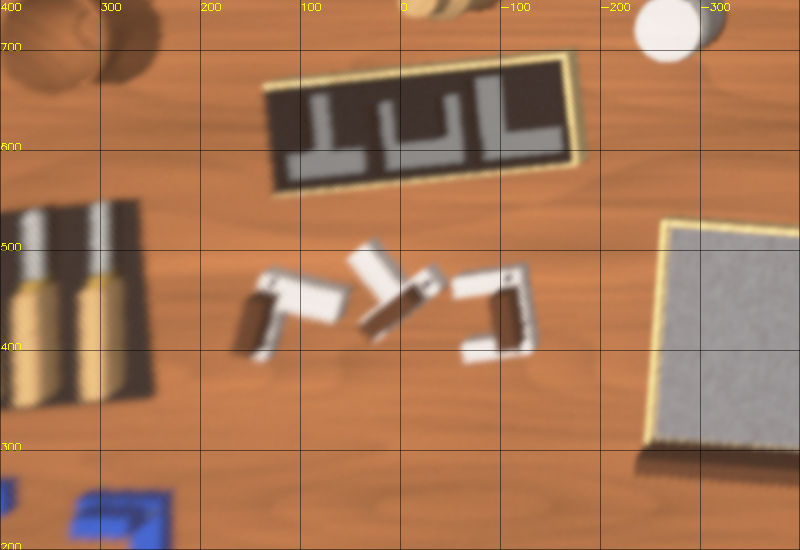

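View pics/o_side.png

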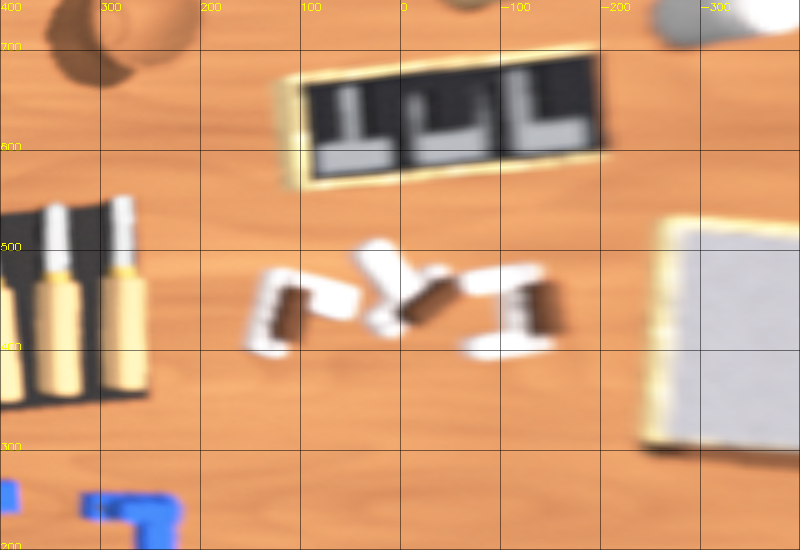

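```bash
cat >> h.py <<'E'
def plan(x=None,y=None,z=None,yaw=None,st=None):
    """print tool-frame shift (cm, before turning) and turn (deg)"""
    s=st or manip.read_state(); p=np.array(s['eef_pos']); yw=s['eef_rot'][2]
    t=np.array([p[0] if x is None else x,p[1] if y is None else y,p[2] if z is None else z])
    d=t-p; c,sn=np.cos(yw),np.sin(yw)
    sh=np.array([d@[c,sn,0],d@[sn,-c,0],-d[2]])/10
    turn=0 if yaw is None else -np.degrees((yaw-yw+np.pi)%(2*np.pi)-np.pi)
    print('t',round(s['clock'],2),'at',p.round(1),'yaw',round(np.degrees(yw),2),'shift cm',sh.round(3),'|',np.linalg.norm(sh).round(1),'turn',round(turn,2))
E
python3 -c "
from h import *
plan(530,-40,330,np.pi/2)"
```

```text
t 0.15 at [207.9 509.  227. ] yaw 157.78 shift cm [-50.577 -38.644 -10.299] | 64.5 turn 67.78
```

carry_out([
  [[-2.53,-1.93,-0.5],0,1],
  [[-2.53,-1.93,-0.5],0,1],
  [[-2.53,-1.93,-0.5],0,1],
  [[-2.53,-1.93,-0.5],0,1],
  [[-2.53,-1.93,-0.5],0,1],
  [[-2.53,-1.93,-0.5],0,1],
  [[-2.53,-1.93,-0.5],0,1],
  [[-2.53,-1.93,-0.5],0,1],
  [[-2.53,-1.93,-0.5],0,1],
  [[-2.53,-1.93,-0.5],0,1],
  [[-2.53,-1.93,-0.5],0,1],
  [[-2.53,-1.93,-0.5],0,1],
  [[-2.53,-1.93,-0.5],0,1],
  [[-2.53,-1.93,-0.5],0,1],
  [[-2.53,-1.93,-0.5],0,1],
  [[-2.53,-1.93,-0.5],0,1],
  [[-2.53,-1.93,-0.5],0,1],
  [[-2.53,-1.93,-0.5],0,1],
  [[-2.53,-1.93,-0.5],0,1],
  [[-2.53,-1.93,-0.5],0,1],
])

```text
clock: 1.82
eef_pos: [530.9, -41.1, 327.5]
eef_rot: [-3.142, -0.0, 2.754]
wrist_force: [-0.4, 0.5, 1.0]
finger_gap: 94.1
```

carry_out([
  [[0,0,0],6.5,1],
  [[0,0,0],6.5,1],
  [[0,0,0],6.5,1],
  [[0,0,0],6.5,1],
  [[0,0,0],6.5,1],
  [[0,0,0],6.5,1],
  [[0,0,0],6.5,1],
  [[0,0,0],6.5,1],
  [[0,0,0],6.5,1],
  [[0,0,0],6.5,1],
  [[0,0,0],2.8,1],
  [[0,0,0],0,1],
  [[0,0,0],0,1],
])

```text
clock: 2.9
eef_pos: [530.4, -39.5, 327.3]
eef_rot: [-3.141, -0.0, 1.573]
wrist_force: [-0.5, 0.3, 0.4]
finger_gap: 94.0
```

```bash
cat >> h.py <<'E'
def wshot(tag):
    s=manip.read_state(); im,d,c=shot('wrist')
    np.savez(f"pics/{tag}.npz",im=im,d=d,st=np.r_[s['eef_pos'],s['eef_rot']],**c)
    cv2.imwrite(f"pics/{tag}.png",im[:,:,::-1]); return im,d,c,s
E
python3 -c "
from h import *
im,d,c,s=wshot('w1');plan(530,-40,330,np.pi/2)"
```

```text
t 2.95 at [530.4 -39.5 327.3] yaw 90.11 shift cm [-0.047 -0.04  -0.269] | 0.3 turn 0.11
```

View pics/w1.png

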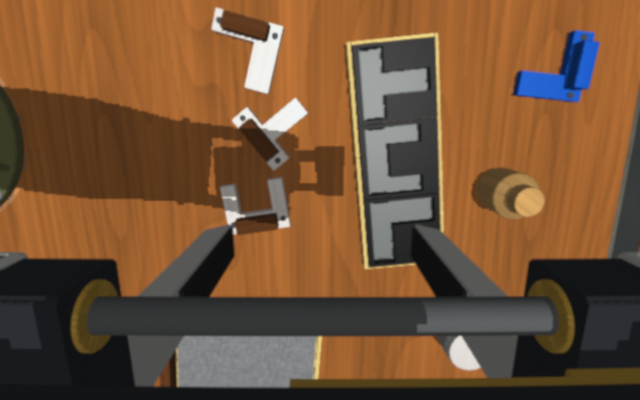

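```bash
cat >> h.py <<'E'
from scipy.optimize import least_squares, minimize
def rects(kind):
    b=[(-13,13,-42,42)]
    return b+{'tee':[(13,69,-12,12)],'fork':[(13,55,-42,-23),(13,55,23,42)],'ell':[(13,69,12,42)]}[kind]
S=4; M0=np.array([-60,-90]); 
def sdf(kind,off=0):
    m=np.zeros((180*S,180*S),np.uint8)  # rows x, cols y
    for a,b,c,d in rects(kind):
        r=lambda v,o:int(round((v-o)*S))
        m[r(a-off,M0[0]):r(b+off,M0[0]), r(c-off,M0[1]):r(d+off,M0[1])]=255
    din=cv2.distanceTransform(m,cv2.DIST_L2,5); dout=cv2.distanceTransform(255-m,cv2.DIST_L2,5)
    return (dout-din)/S
def look(F,q,p):
    c,s=np.cos(p[2]),np.sin(p[2]); d=q-p[:2]
    l=np.c_[d@[c,s],d@[-s,c]]
    ij=((l-M0)*S-.5).astype(np.float32)
    return cv2.remap(F.astype(np.float32),ij[:,1].reshape(-1,1).copy(),ij[:,0].reshape(-1,1).copy(),cv2.INTER_LINEAR,borderMode=cv2.BORDER_REPLICATE).ravel()
def fit(kind,ins,out,p0,off=0):
    F=sdf(kind,off)
    def cost(p):
        a=np.clip(look(F,ins,p),0,8); b=np.clip(-look(F,out,p),0,8)
        return (a**2).sum()+(b**2).sum()
    best=None
    for dy in (0,.15,-.15):
        r=minimize(cost,np.array(p0)+[0,0,dy],method='Nelder-Mead',options=dict(initial_simplex=np.array(p0)+[0,0,dy]+np.array([[0,0,0],[6,0,0],[0,6,0],[0,0,.15]]),xatol=.01,fatol=.01,maxiter=600))
        if best is None or r.fun<best.fun: best=r
    return best.x,best.fun,len(ins),len(out)
E
python3 - <<'E'
from h import *
im,d,c=load('pics/w1.npz'); W=cloud(im,d,c)
for n,(r,cc) in dict(bench=(150,550),plate=(70,262),grip=(25,245),floorL=(235,385),foam=(150,430),rim=(40,400),bench2=(300,30) ).items(): print(n,W[r,cc].round(1),W[r-2:r+3,cc-2:cc+3,2].std().round(2))
E
```

```text
bench [840.1 -20.   -0. ] 0.7
plate [454.9  79.7  12.8] 0.73
grip [439.3 128.3  30.3] 0.65
floorL [ 617.9 -137.6   11.8] 0.96
foam [668.6 -18.5  24.2] 1.02
rim [624.  113.6  22.2] 3.28
bench2 [476.6  -6.6 425.7] 0.56
```

```bash
cat > fit1.py <<'E'
from h import *
import sys
def gauge(W,kind,p0,ztop=40):
    P=W.reshape(-1,3); n=np.linalg.norm(P[:,:2]-p0[:2],axis=1)<95
    P=P[n]; 
    return fit(kind,P[(P[:,2]>6.5)&(P[:,2]<ztop)][:,:2],P[np.abs(P[:,2])<5][:,:2],p0)
def cut(W,kind,p0):
    P=W.reshape(-1,3)
    c,s=np.cos(p0[2]),np.sin(p0[2]); d=P[:,:2]-p0[:2]; l=np.c_[d@[c,s],d@[-s,c]]
    P=P[(l[:,0]>-22)&(l[:,0]<77)&(abs(l[:,1])<48)]
    fl=P[(P[:,2]<16)&(P[:,2]>8)]; fo=P[(P[:,2]>21.5)&(P[:,2]<28)]
    print(kind,'floor z',np.median(fl[:,2]).round(2),'foam',np.median(fo[:,2]).round(2))
    return fit(kind,fl[:,:2],fo[:,:2],p0,1.5)
def show(W,G,C):
    for k,p in G.items():
        x,f,a,b=gauge(W,k,p); print('gauge',k,x[:2].round(2),np.degrees(x[2]).round(2),'cost',round(f),a,b)
    for k,p in C.items():
        x,f,a,b=cut(W,k,p); print('cut',k,x[:2].round(2),np.degrees(x[2]).round(2),'cost',round(f),a,b)
E
python3 - <<'E'
from fit1 import *
im,d,c=load('pics/w1.npz'); W=cloud(im,d,c)
show(W,dict(ell=(440,135,-1.3),tee=(445,0,1.0),fork=(440,-110,1.5)),dict(tee=(590,70,.1),fork=(600,-25,.1),ell=(610,-120,.1)))
E
```

```text
gauge ell [437.84 129.38] -105.17 cost 8 2736 10144
gauge tee [449.54  -5.96] 38.65 cost 86530 3518 12586
gauge fork [ 442.26 -118.13] 98.47 cost 23755 2441 10212
tee floor z 12.1 foam 24.08
cut tee [591.11  61.5 ] 6.66 cost 2298 2501 3348
fork floor z 12.02 foam 24.02
cut fork [601.18 -33.99] 6.84 cost 4249 2266 3182
ell floor z 12.01 foam 23.91
cut ell [ 611.28 -131.51] 6.89 cost 14957 2208 1845
```

```bash
python3 - <<'E'
s=open('fit1.py').read()
s=s.replace("""    P=P[n]; 
    return fit(""","""    P=P[n]; P0=P
    for m in (25,12,12):
        P=P0[look(sdf(kind),P0[:,:2],np.array(p0))<m]
        r=fit(kind,P[(P[:,2]>6.5)&(P[:,2]<ztop)][:,:2],P[np.abs(P[:,2])<5][:,:2],p0); p0=r[0]
    return r
    return fit(""")
open('fit1.py','w').write(s)
from fit1 import *
im,d,c=load('pics/w1.npz'); W=cloud(im,d,c)
show(W,dict(ell=(438,130,-1.83),tee=(445,0,.7),fork=(440,-115,1.65)),{})
E
```

```text
gauge ell [437.84 129.37] -105.17 cost 8 2736 2605Traceback (most recent call last):
  File "<stdin>", line 12, in <module>
  File "fit1.py", line 20, in show
    x,f,a,b=gauge(W,k,p); print('gauge',k,x[:2].round(2),np.degrees(x[2]).round(2),'cost',round(f),a,b)
            ~~~~~^^^^^^^
  File "fit1.py", line 7, in gauge
    P=P0[look(sdf(kind),P0[:,:2],np.array(p0))<m]
         ~~~~^^^^^^^^^^^^^^^^^^^^^^^^^^^^^^^^^
  File "h.py", line 57, in look
    return cv2.remap(F.astype(np.float32),ij[:,1].reshape(-1,1).copy(),ij[:,0].reshape(-1,1).copy(),cv2.INTER_LINEAR,borderMode=cv2.BORDER_REPLICATE).ravel()
           ~~~~~~~~~^^^^^^^^^^^^^^^^^^^^^^^^^^^^^^^^^^^^^^^^^^^^^^^^^^^^^^^^^^^^^^^^^^^^^^^^^^^^^^^^^^^^^^^^^^^^^^^^^^^^^^^^^^^^^^^^^^^^^^^^^^^^^^^^^
cv2.error: OpenCV(4.12.0) /io/opencv/modules/imgproc/src/imgwarp.cpp:1713: error: (-215:Assertion failed) dst.cols < SHRT_MAX && dst.rows < SHRT_MAX && src.cols < SHRT_MAX && src.rows < SHRT_MAX in function 'remap'
```

```bash
sed -i 's/P=P\[n\]; P0=P/P0=P[n\&(P[:,2]<60)]/' fit1.py; python3 - <<'E'
from fit1 import *
im,d,c=load('pics/w1.npz'); W=cloud(im,d,c)
show(W,dict(ell=(438,130,-1.83),tee=(445,0,.7),fork=(440,-115,1.65)),{})
E
```

```text
gauge ell [437.84 129.37] -105.17 cost 8 2736 2605
gauge tee [449.54  -5.94] 38.63 cost 2 2166 2302
gauge fork [ 442.26 -118.14] 98.48 cost 11 2070 2091
```

carry_out([
  [[0.4,-0.6,0],6.5,1],
  [[0.4,-0.6,0],6.5,1],
  [[0.4,-0.6,0],6.5,1],
  [[0.4,-0.6,0],6.5,1],
  [[0,0,0],6.5,1],
  [[0,0,0],6.5,1],
  [[0,0,0],6.5,1],
  [[0,0,0],6.5,1],
  [[0,0,0],6.5,1],
  [[0,0,0],6.5,1],
  [[0,0,0],6.5,1],
  [[0,0,0],6.5,1],
  [[0,0,0],6.5,1],
  [[0,0,0],5.5,1],
  [[0,0,0],0,1],
  [[0,0,0],0,1],
])

```text
clock: 4.28
eef_pos: [509.7, -19.8, 327.4]
eef_rot: [-3.142, 0.0, 0.004]
wrist_force: [0.6, 0.6, 0.2]
finger_gap: 94.1
```

```bash
python3 - <<'E'
from fit1 import *
im,d,c,s=wshot('w2');W=cloud(im,d,c); plan(500,-20,330,0)
show(W,dict(ell=(438,130,-1.83),tee=(450,-6,.67),fork=(442,-118,1.7)),dict(tee=(591,62,.11),fork=(601,-34,.11),ell=(611,-129,.11)))
E
```

```text
t 4.33 at [509.7 -19.8 327.4] yaw 0.24 shift cm [-0.966  0.011 -0.258] | 1.0 turn 0.24
gauge ell [437.63 129.05] -105.02 cost 11 1805 1516
gauge tee [449.21  -6.44] 38.55 cost 4 1943 2003
gauge fork [ 441.91 -118.67] 98.4 cost 15 2039 2200
tee floor z 12.1 foam 24.07
cut tee [592.64  62.1 ] 6.46 cost 362 2551 3791
fork floor z 12.03 foam 24.04
cut fork [602.25 -34.37] 6.08 cost 394 2823 3609
ell floor z 12.02 foam 23.94
cut ell [ 611.95 -130.1 ] 5.51 cost 506 2783 3659
```

View pics/w2.png

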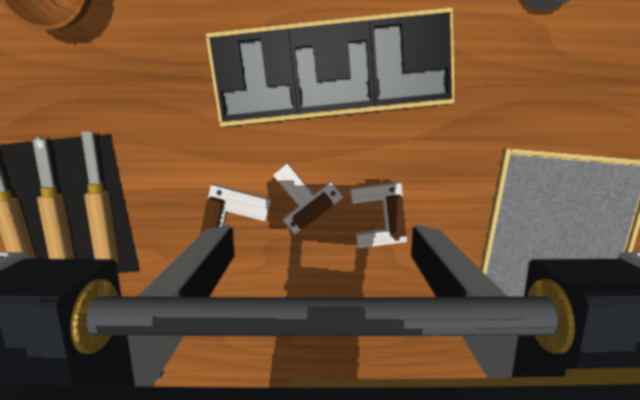

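```bash
cat >> fit1.py <<'E'
def joint(W,p0=(602,-34,.108),pitch=96.,verbose=True,z=None):
    """p0: fork cut pose. returns pose of fork cut and the others"""
    P=W.reshape(-1,3); P=P[np.isfinite(P[:,0])]; P=P[(P[:,2]>6)&(P[:,2]<29)]
    ks={'tee':1,'fork':0,'ell':-1}; F={k:sdf(k,1.5) for k in ks}
    def loc(p,q):
        c,s=np.cos(p[2]),np.sin(p[2]); d=q-p[:2]; return np.c_[d@[c,s],d@[-s,c]]
    p0=np.array(list(p0)+[pitch])
    D={}
    for k,i in ks.items():
        l=loc(p0,P[:,:2]); l[:,1]-=i*pitch
        m=(l[:,0]>-21)&(l[:,0]<76)&(abs(l[:,1])<47)&~((abs(l[:,1])>36)&(l[:,0]<14)&(l[:,0]>-14))
        Q=P[m]; D[k]=(Q[(Q[:,2]<15)][:,:2],Q[(Q[:,2]>22)][:,:2])
    def poses(p):
        c,s=np.cos(p[2]),np.sin(p[2])
        return {k:np.array([p[0]-s*p[3]*i,p[1]+c*p[3]*i,p[2]]) for k,i in ks.items()}
    def cost(p):
        t=0
        for k,q in poses(p).items():
            a=np.clip(look(F[k],D[k][0],q),0,3); b=np.clip(-look(F[k],D[k][1],q),0,3)
            t+=(a**2).sum()+(b**2).sum()
        return t
    r=minimize(cost,p0,method='Nelder-Mead',options=dict(initial_simplex=p0+np.r_[[np.zeros(4)],np.diag([3,3,.04,1.5])],xatol=.01,fatol=.01,maxiter=800))
    if verbose:
        print('pitch',r.x[3].round(2),'cost',round(r.fun),'yaw',np.degrees(r.x[2]).round(2))
        for k,q in poses(r.x).items():
            a=look(F[k],D[k][0],q); b=-look(F[k],D[k][1],q)
            print('cut',k,q[:2].round(2),'n bad',(a>.7).sum(),(b>.7).sum(),len(a),len(b))
    return poses(r.x)
E
python3 - <<'E'
from fit1 import *
for f in ('w1','w2'):
    im,d,c=load(f'pics/{f}.npz'); joint(cloud(im,d,c))
E
```

```text
pitch 97.01 cost 610 yaw 6.01
cut tee [592.52  62.4 ] n bad 50 12 2303 3405
cut fork [602.68 -34.07] n bad 19 8 2188 2731
cut ell [ 612.83 -130.54] n bad 0 17 1882 1447
pitch 96.95 cost 77 yaw 5.89
cut tee [592.59  62.5 ] n bad 5 0 2322 3399
cut fork [602.54 -33.94] n bad 2 4 2581 3268
cut ell [ 612.49 -130.38] n bad 0 8 2557 3294
```

```bash
python3 -c "
from h import *
plan(449.4,-6.2,90,np.radians(128.6))"
```

```text
t 4.33 at [509.7 -19.8 327.4] yaw 0.24 shift cm [-6.021 -1.389 23.742] | 24.5 turn -128.36
```

carry_out([
  [[-1,-0.23,2],-6.5,1],
  [[0,0,3],-6.5,0.5],
  [[0,0,3],-6.5,0.5],
  [[0,0,3],-6.5,0.5],
  [[0,0,3],-6.5,0.5],
  [[0,0,3],-6.5,0.5],
  [[0,0,3],-6.5,0.5],
  [[0,0,3],-6.5,0.5],
  [[0,0,0.7],-6.5,0.5],
  [[0,0,0],-6.5,0.5],
  [[0,0,0],-6.5,0.5],
  [[0,0,0],-6.5,0.5],
  [[0,0,0],-6.5,0.5],
  [[0,0,0],-6.5,0.5],
  [[0,0,0],-6.5,0.5],
  [[0,0,0],-6.5,0.5],
  [[0,0,0],-6.5,0.5],
  [[0,0,0],-6.5,0.5],
  [[0,0,0],-6.5,0.5],
  [[0,0,0],-4.9,0.5],
])

```text
clock: 6.0
eef_pos: [499.7, -17.5, 90.5]
eef_rot: [3.142, 0.0, 2.251]
wrist_force: [0.6, -0.3, -0.7]
finger_gap: 47.1
```

```bash
python3 -c "
from h import *
plan(449.4,-6.2,90,np.radians(128.6))"
```

```text
t 6.0 at [499.7 -17.5  90.5] yaw 128.95 shift cm [ 4.046 -3.201  0.049] | 5.2 turn 0.35
```

carry_out([
  [[2,-1.6,0],0.4,0.5],
  [[2.05,-1.6,0],0,0.5],
  [[0,0,1.5],0,0.5],
  [[0,0,0],0,0.5],
  [[0,0,0],0,0.5],
])

```text
clock: 6.42
eef_pos: [449.6, -5.5, 75.5]
eef_rot: [-3.141, -0.0, 2.236]
wrist_force: [1.1, 0.8, -0.2]
finger_gap: 47.1
```

```bash
python3 -c "
from fit1 import *
im,d,c,s=wshot('w3');W=cloud(im,d,c); plan(449.4,-6.2,36.5,np.radians(128.6))
show(W,dict(tee=(449.4,-6.2,.67)),{})"
```

```text
t 6.47 at [450.   -5.6  75.8] yaw 128.08 shift cm [-0.008 -0.089  3.932] | 3.9 turn -0.52Traceback (most recent call last):
  File "<string>", line 4, in <module>
    show(W,dict(tee=(449.4,-6.2,.67)),{})
    ~~~~^^^^^^^^^^^^^^^^^^^^^^^^^^^^^^^^^
  File "fit1.py", line 20, in show
    x,f,a,b=gauge(W,k,p); print('gauge',k,x[:2].round(2),np.degrees(x[2]).round(2),'cost',round(f),a,b)
            ~~~~~^^^^^^^
  File "fit1.py", line 7, in gauge
    P=P0[look(sdf(kind),P0[:,:2],np.array(p0))<m]
         ~~~~^^^^^^^^^^^^^^^^^^^^^^^^^^^^^^^^^
  File "h.py", line 57, in look
    return cv2.remap(F.astype(np.float32),ij[:,1].reshape(-1,1).copy(),ij[:,0].reshape(-1,1).copy(),cv2.INTER_LINEAR,borderMode=cv2.BORDER_REPLICATE).ravel()
           ~~~~~~~~~^^^^^^^^^^^^^^^^^^^^^^^^^^^^^^^^^^^^^^^^^^^^^^^^^^^^^^^^^^^^^^^^^^^^^^^^^^^^^^^^^^^^^^^^^^^^^^^^^^^^^^^^^^^^^^^^^^^^^^^^^^^^^^^^^
cv2.error: OpenCV(4.12.0) /io/opencv/modules/imgproc/src/imgwarp.cpp:1713: error: (-215:Assertion failed) dst.cols < SHRT_MAX && dst.rows < SHRT_MAX && src.cols < SHRT_MAX && src.rows < SHRT_MAX in function 'remap'
```

View pics/w3.png

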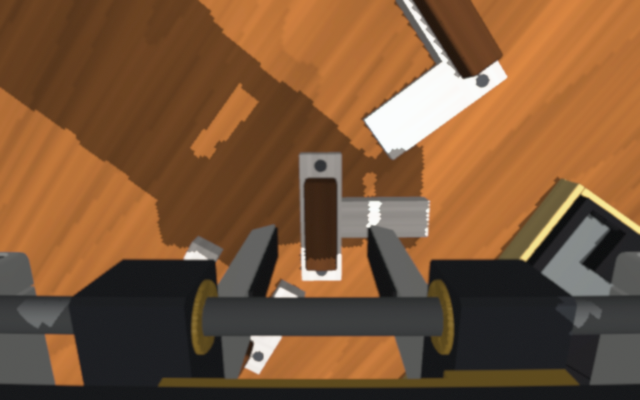

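```bash
python3 - <<'E'
s=open('h.py').read()
i=s.index("    return cv2.remap(F.astype(np.float32)"); j=s.index("def fit(")
s=s[:i]+"    from scipy.ndimage import map_coordinates\n    return map_coordinates(F,[ij[:,0],ij[:,1]],order=1,mode='nearest')\n"+s[j:]
open('h.py','w').write(s)
from fit1 import *
im,d,c=load('pics/w3.npz');W=cloud(im,d,c)
show(W,dict(tee=(449.4,-6.2,.67)),{})
for k in range(3): print(manip.read_state()['eef_pos'].round(2),manip.read_state()['clock'])
E
```

```text
gauge tee [449.33  -6.01] 38.57 cost 271 8123 7772
[450.05  -5.59  75.82] 6.4667
[450.05  -5.59  75.82] 6.4667
[450.05  -5.59  75.82] 6.4667
```

Consistent. I'll descend and grip.

carry_out([
  [[0,-0.08,1.5],-0.5,0.5],
  [[0,0,1.4],0,0.5],
  [[0,0,1],0,0.5],
  [[0,0,0],0,0.5],
  [[0,0,0],0,0.5],
], grip_force=40)

```text
clock: 6.88
eef_pos: [449.1, -6.1, 36.6]
eef_rot: [-3.141, -0.0, 2.243]
wrist_force: [-0.4, 0.5, 0.2]
finger_gap: 46.9
```

carry_out([
  [[0,0,0],0,0.1],
  [[0,0,0],0,0.1],
  [[0,0,0],0,0.1],
  [[0,0,0],0,0.1],
  [[0,0,0],0,0.1],
  [[0,0,0],0,0.1],
])

```text
clock: 7.38
eef_pos: [449.0, -6.0, 36.8]
eef_rot: [3.141, 0.0, 2.242]
wrist_force: [-1.6, -0.2, 4.1]
finger_gap: 19.4
```

carry_out([
  [[0,0,-1],0,0.1],
  [[0,0,-2],0,0.1],
  [[0,0,-2],0,0.1],
  [[0,0,-2],6.5,0.1],
  [[0,0,-1],6.5,0.1],
  [[0,0,0],6.5,0.1],
  [[0,0,0],6.5,0.1],
  [[0,0,0],6.5,0.1],
  [[0,0,0],0,0.1],
  [[0,0,0],0,0.1],
])

```text
clock: 8.22
eef_pos: [448.8, -6.0, 116.8]
eef_rot: [3.142, 0.0, 1.679]
wrist_force: [-0.3, 1.1, -1.3]
finger_gap: 19.5
```

```bash
python3 -c "
from h import *
plan(592.55,62.45,90,np.radians(95.95));print(manip.read_state()['finger_gap'])"
```

```text
t 8.22 at [448.8  -6.  116.8] yaw 96.18 shift cm [ 5.254 15.033  2.681] | 16.1 turn 0.23
19.47662805416248
```

carry_out([
  [[0.88,2.5,0.3],0.2,0.1],
  [[0.88,2.5,0.3],0,0.1],
  [[0.88,2.5,0.3],0,0.1],
  [[0.88,2.5,0.3],0,0.1],
  [[0.88,2.5,0.5],0,0.1],
  [[0.85,2.53,0.8],0,0.1],
  [[0,0,0],0,0.1],
  [[0,0,0],0,0.1],
  [[0,0,0],0,0.1],
])

```text
clock: 8.97
eef_pos: [592.5, 61.3, 91.3]
eef_rot: [-3.141, 0.0, 1.674]
wrist_force: [0.5, -0.2, -1.0]
finger_gap: 19.6
```

```bash
python3 -c "
from h import *
im,d,c,s=wshot('w4');plan(592.55,62.45,60,np.radians(95.95));print(manip.read_state()['finger_gap'])"
```

```text
t 9.02 at [592.5  61.2  91.7] yaw 95.87 shift cm [0.128 0.017 3.169] | 3.2 turn -0.08
19.500601260897533
```

View pics/w4.png

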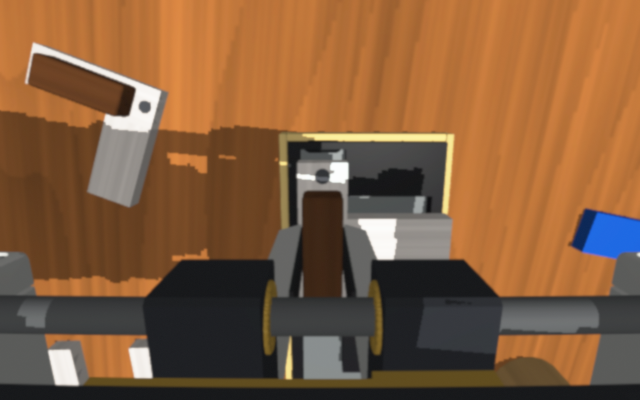

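```bash
cat >> fit1.py <<'E'
def inhand(W,s,kind,und):
    """gauge coords relative to TCP; plate-top points"""
    P=W.reshape(-1,3); p=s['eef_pos']; yw=s['eef_rot'][2]
    c,sn=np.cos(yw),np.sin(yw); d=P-p
    gx=d@[sn,-c,0]; gy=d@[c,sn,0]
    m=(abs(P[:,2]-und-12)<2.5)&(abs(gx)<90)&(abs(gy)<60)
    gx,gy,z=gx[m],gy[m],P[m,2]
    print('n',m.sum(),'topz',np.median(z).round(2))
    def e(v,sel,q): return np.percentile(v[sel],q).round(2),sel.sum()
    print('bar +y end (42):',e(gy,abs(gx)<12,99.7))
    print('bar -x edge (-13):',e(gx,(gy>24)&(gy<40),.3),' bar +x edge/leg end:',e(gx,(gy>24)&(gy<40),99.7))
    for lo,hi in ((-12,12),(12,42)): print('leg end',(lo,hi),e(gx,(gy>lo+1)&(gy<hi-1)&(gx>20),99.5))
    q=(gx>25)&(gx<50); print('leg y range',e(gy,q,.5),e(gy,q,99.5))
E
python3 - <<'E'
from fit1 import *
im,d,c=load('pics/w4.npz'); st=np.load('pics/w4.npz')['st']; W=cloud(im,d,c)
inhand(W,dict(eef_pos=st[:3],eef_rot=st[3:]),'tee',91.7-36.7)
E
```

```text
n 5333 topz 66.49
bar +y end (42): (np.float64(41.97), np.int64(1559))
bar -x edge (-13): (np.float64(-12.54), np.int64(1288))  bar +x edge/leg end: (np.float64(13.03), np.int64(1288))
leg end (-12, 12) (np.float64(68.71), np.int64(3104))Traceback (most recent call last):
  File "<stdin>", line 3, in <module>
  File "fit1.py", line 62, in inhand
    for lo,hi in ((-12,12),(12,42)): print('leg end',(lo,hi),e(gx,(gy>lo+1)&(gy<hi-1)&(gx>20),99.5))
                                                             ~^^^^^^^^^^^^^^^^^^^^^^^^^^^^^^^^^^^^^
  File "fit1.py", line 59, in e
    def e(v,sel,q): return np.percentile(v[sel],q).round(2),sel.sum()
                           ~~~~~~~~~~~~~^^^^^^^^^^
    return _quantile_unchecked(
        a, q, axis, out, overwrite_input, method, keepdims, weights)
    return _ureduce(a,
                    func=_quantile_ureduce_func,
    ...<5 lines>...
                    overwrite_input=overwrite_input,
                    method=method)
    r = func(a, **kwargs)
    result = _quantile(arr,
                       quantiles=q,
    ...<2 lines>...
                       out=out,
                       weights=wgt)
    slices_having_nans = np.isnan(arr[-1, ...])
                                  ~~~^^^^^^^^^
IndexError: index -1 is out of bounds for axis 0 with size 0
```

```bash
sed -i 's/def e(v,sel,q): return/def e(v,sel,q):\n      if sel.sum()<5: return None\n      return/' fit1.py
```

carry_out([
  [[0.12,0,1.5],-0.1,0.1],
  [[0,0,1.2],0,0.1],
  [[0,0,0],0,0.1],
  [[0,0,0],0,0.1],
  [[0,0,0],0,0.1],
])

```text
clock: 9.43
eef_pos: [593.0, 62.5, 65.1]
eef_rot: [3.141, 0.0, 1.673]
wrist_force: [-0.0, -0.4, -0.7]
finger_gap: 19.6
```

```bash
python3 -c "
from h import *
plan(592.55,62.45,48.7,np.radians(95.95))"
```

```text
t 9.43 at [593.   62.5  65.1] yaw 95.88 shift cm [ 0.    -0.048  1.636] | 1.6 turn -0.07
```

carry_out([
  [[0,-0.02,0.4],0,0.1],
  [[0,0,0.4],0,0.1],
  [[0,0,0.2],0,0.1],
  [[0,0,0],0,0.1],
  [[0,0,0],0,0.1],
])

```text
clock: 9.85
eef_pos: [593.0, 62.7, 54.3]
eef_rot: [3.141, 0.0, 1.673]
wrist_force: [3.7, -0.1, -2.8]
finger_gap: 19.7
```

carry_out([
  [[0,0,0.2],0,0.1],
  [[0,0,0.2],0,0.1],
  [[0,0,0.2],0,0.1],
  [[0,0,0.1],0,0.1],
  [[0,0,0],0,0.1],
  [[0,0,0],0,0.1],
])

```text
clock: 10.35
eef_pos: [592.8, 62.7, 48.8]
eef_rot: [3.141, 0.0, 1.674]
wrist_force: [-7.0, -0.7, 17.9]
finger_gap: 19.5
```

carry_out([
  [[0,0,0],0,0.5],
  [[0,0,0],0,0.5],
  [[0,0,0],0,0.5],
  [[0,0,0],0,0.5],
  [[0,0,-2],0,0.5],
  [[0,0,-3],0,0.5],
  [[-1.5,-1,-3.5],0,0.5],
  [[-2,-1.5,-3.5],0,0.5],
  [[-2,-1.5,-3],0,0.5],
  [[-2,-1.5,-3],-5,0.5],
  [[-2,-2,-2.5],-5,0.5],
  [[0,0,0],0,0.5],
  [[0,0,0],0,0.5],
])

```text
clock: 11.43
eef_pos: [530.2, -41.2, 252.5]
eef_rot: [3.139, 0.001, 1.846]
wrist_force: [0.3, 1.1, 0.1]
finger_gap: 46.7
```

```bash
cat >> fit1.py <<'E'
def seated(W,kind,p):
    P=W.reshape(-1,3); P=P[np.isfinite(P[:,0])&(P[:,2]<60)]
    c,s=np.cos(p[2]),np.sin(p[2]); d=P[:,:2]-p[:2]; l=np.c_[d@[c,s],d@[-s,c]]
    inn=np.zeros(len(P),bool); 
    for a,b,e,f in rects(kind): inn|=(l[:,0]>a+2)&(l[:,0]<b-2)&(l[:,1]>e+2)&(l[:,1]<f-2)
    g=(abs(l[:,0])<8)&(abs(l[:,1])<26)
    pl=inn&~((abs(l[:,0])<13)&(abs(l[:,1])<31))
    out=(look(sdf(kind,1.5),P[:,:2],np.array(p))>2)&(l[:,0]>-20)&(l[:,0]<75)&(abs(l[:,1])<47)
    for n,m in (('leg',pl&(l[:,0]>16)),('bar+y',pl&(l[:,1]>30)&(l[:,0]<12)),('bar-y',pl&(l[:,1]<-30)&(l[:,0]<12)),('grip',g),('foam',out)):
        if m.sum()>5: print(kind,n,'z',np.median(P[m,2]).round(2),m.sum())
E
python3 -c "
from fit1 import *
im,d,c,s=wshot('w5');W=cloud(im,d,c); plan(530,-40,330,np.pi/2)
show(W,dict(ell=(437.7,129.2,-1.83),fork=(442,-118,1.7)),{})
seated(W,'tee',(592.55,62.45,np.radians(5.95)))"
```

```text
t 11.48 at [530.2 -40.4 251.1] yaw 105.77 shift cm [ 4.300e-02 -5.000e-03 -7.894e+00] | 7.9 turn 15.77
gauge ell [437.73 129.17] -104.93 cost 13 2352 2256
gauge fork [ 441.97 -118.13] 98.36 cost 19 3013 2797
tee leg z 24.08 947
tee bar+y z 24.38 199
tee bar-y z 24.15 177
tee grip z 42.05 872
tee foam z 24.08 3954
```

View pics/w5.png

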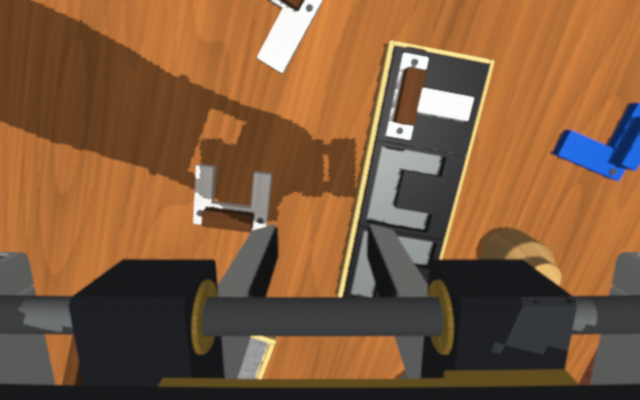

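The tee at (410,95) is flush: plate z 24.1–24.4 against foam 24.1. Fork next, with its pick yaw at 98.4 + 90 = 188.4°.

```bash
python3 -c "
from h import *
plan(442.05,-118.3,76,np.radians(188.4))"
```

```text
t 11.48 at [530.2 -40.4 251.1] yaw 105.77 shift cm [ -5.103 -10.597  17.506] | 21.1 turn -82.63
```

carry_out([
  [[-0.85,-1.77,1.4],0,0.5],
  [[-0.85,-1.77,1.4],0,0.5],
  [[-0.85,-1.77,1.4],0,0.5],
  [[-0.85,-1.77,1.4],0,0.5],
  [[-0.85,-1.76,1.4],0,0.5],
  [[-0.85,-1.76,1.5],0,0.5],
  [[0,0,1],-6.5,0.5],
  [[0,0,1],-6.5,0.5],
  [[0,0,1],-6.5,0.5],
  [[0,0,1],-6.5,0.5],
  [[0,0,1],-6.5,0.5],
  [[0,0,1],-6.5,0.5],
  [[0,0,1],-6.5,0.5],
  [[0,0,1],-6.5,0.5],
  [[0,0,1],-6.5,0.5],
  [[0,0,0],-6.5,0.5],
  [[0,0,0],-6.5,0.5],
  [[0,0,0],-6.5,0.5],
  [[0,0,0],-4.6,0.5],
  [[0,0,0],0,0.5],
])

```text
clock: 13.15
eef_pos: [441.9, -117.4, 74.9]
eef_rot: [3.14, -0.002, -2.99]
wrist_force: [0.2, 0.5, 0.1]
finger_gap: 47.1
```

```bash
python3 -c "
from fit1 import *
im,d,c,s=wshot('w6');W=cloud(im,d,c); plan(442.05,-118.3,36.7,np.radians(188.4))
show(W,dict(fork=(442,-118,1.7)),{})"
```

```text
t 13.2 at [ 441.9 -117.6   75.1] yaw -171.6 shift cm [-0.    -0.072  3.842] | 3.8 turn -0.0
gauge fork [ 441.76 -118.02] 98.46 cost 14 8147 8247
```

View pics/w6.png

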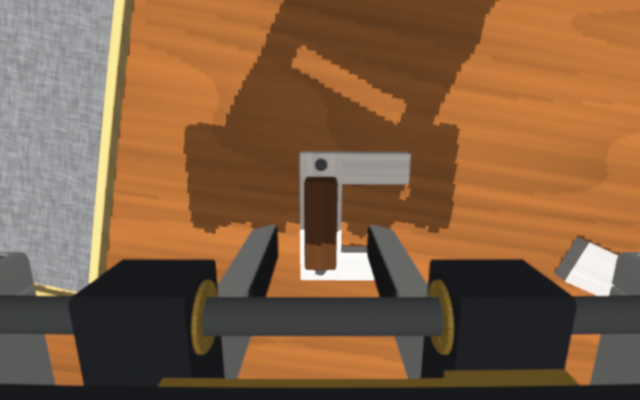

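Fork at (320,215), aligned between the jaws.

carry_out([
  [[0,-0.06,1.5],0,0.5],
  [[0,0,1.4],0,0.5],
  [[0,0,0.9],0,0.5],
  [[0,0,0],0,0.5],
  [[0,0,0],0,0.1],
  [[0,0,0],0,0.1],
  [[0,0,0],0,0.1],
  [[0,0,0],0,0.1],
  [[0,0,0],0,0.1],
  [[0,0,0],0,0.1],
])

```text
clock: 14.03
eef_pos: [442.6, -119.0, 38.8]
eef_rot: [-3.141, 0.001, -2.994]
wrist_force: [-1.4, 1.5, 4.9]
finger_gap: 19.7
```

carry_out([
  [[0,0,-1],0,0.1],
  [[0,0,-2],0,0.1],
  [[0,0,-2],6.5,0.1],
  [[0,0,-2],6.5,0.1],
  [[0,0,-1],6.5,0.1],
  [[0,0,0],6.5,0.1],
  [[0,0,0],6.5,0.1],
  [[0,0,0],6.5,0.1],
  [[0,0,0],6.5,0.1],
  [[0,0,0],6.5,0.1],
  [[0,0,0],6.5,0.1],
  [[0,0,0],6.5,0.1],
  [[0,0,0],6.5,0.1],
  [[0,0,0],6.5,0.1],
  [[0,0,0],6.5,0.1],
  [[0,0,0],6.5,0.1],
  [[0,0,0],1.4,0.1],
  [[0,0,0],0,0.1],
  [[0,0,0],0,0.1],
])

```text
clock: 15.62
eef_pos: [442.3, -119.0, 118.6]
eef_rot: [3.142, 0.0, 1.68]
wrist_force: [0.0, -0.3, -2.5]
finger_gap: 19.8
```

```bash
python3 -c "
from h import *
plan(602.6,-34,90,np.radians(95.95));print(manip.read_state()['finger_gap'])"
```

```text
t 15.62 at [ 442.3 -119.   118.6] yaw 96.28 shift cm [ 6.693 16.866  2.86 ] | 18.4 turn 0.33
19.79666235642953
```

carry_out([
  [[0.95,2.4,0.2],0.3,0.1],
  [[0.95,2.4,0.3],0,0.1],
  [[0.95,2.4,0.3],0,0.1],
  [[0.95,2.4,0.4],0,0.1],
  [[0.95,2.4,0.4],0,0.1],
  [[0.95,2.4,0.4],0,0.1],
  [[0.99,2.47,0.6],0,0.1],
  [[0,0,0],0,0.1],
  [[0,0,0],0,0.1],
  [[0,0,0],0,0.1],
])

```text
clock: 16.45
eef_pos: [602.9, -35.5, 92.2]
eef_rot: [-3.141, -0.0, 1.673]
wrist_force: [-0.8, 0.6, -1.0]
finger_gap: 19.8
```

```bash
python3 -c "
from fit1 import *
im,d,c,s=wshot('w7');W=cloud(im,d,c);plan(602.6,-34,64.5,np.radians(95.95));print(manip.read_state()['finger_gap'])
inhand(W,s,'fork',s['eef_pos'][2]-38.5)"
```

```text
t 16.5 at [602.8 -35.7  92.5] yaw 95.84 shift cm [ 0.17  -0.006  2.797] | 2.8 turn -0.11
19.625286479556234
n 4766 topz 65.32
bar +y end (42): (np.float64(43.23), np.int64(1561))
bar -x edge (-13): (np.float64(-12.5), np.int64(3545))  bar +x edge/leg end: (np.float64(54.61), np.int64(3545))
leg end (-12, 12) None
leg end (12, 42) (np.float64(54.7), np.int64(2120))
leg y range (np.float64(24.26), np.int64(1751)) (np.float64(43.25), np.int64(1751))
```

View pics/w7.png

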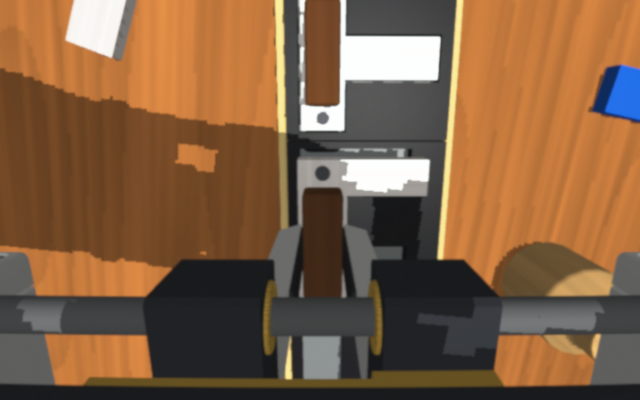

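carry_out([
  [[0.08,0,1.5],-0.1,0.1],
  [[0,0,1.1],0,0.1],
  [[0,0,0],0,0.1],
  [[0,0,0],0,0.1],
  [[0,0,0],0,0.1],
])

```text
clock: 16.92
eef_pos: [603.4, -34.8, 67.0]
eef_rot: [3.141, 0.0, 1.673]
wrist_force: [-0.2, -1.3, -1.8]
finger_gap: 19.3
```

```bash
python3 -c "
from h import *
plan(602.7,-34.95,51,np.radians(95.95))"
```

```text
t 16.92 at [603.4 -34.8  67. ] yaw 95.87 shift cm [-0.012 -0.071  1.595] | 1.6 turn -0.08
```

carry_out([
  [[0,-0.06,0.4],0,0.1],
  [[0,0,0.4],0,0.1],
  [[0,0,0.2],0,0.1],
  [[0,0,0],0,0.1],
  [[0,0,0],0,0.1],
])

```text
clock: 17.33
eef_pos: [603.1, -34.7, 56.4]
eef_rot: [3.141, 0.0, 1.673]
wrist_force: [3.5, -1.3, -2.3]
finger_gap: 19.8
```

carry_out([
  [[0,0,0.2],0,0.1],
  [[0,0,0.2],0,0.1],
  [[0,0,0.2],0,0.1],
  [[0,0,0.1],0,0.1],
  [[0,0,0],0,0.1],
  [[0,0,0],0,0.1],
])

```text
clock: 17.83
eef_pos: [602.8, -34.3, 50.7]
eef_rot: [3.141, -0.0, 1.674]
wrist_force: [-6.5, 1.4, 17.3]
finger_gap: 19.4
```

Same signature as the tee. Next I'll release and head toward the ell, whose pick yaw is -15°.

carry_out([
  [[0,0,0],0,0.5],
  [[0,0,0],0,0.5],
  [[0,0,0],0,0.5],
  [[0,0,0],0,0.5],
  [[0,0,-2],0,0.5],
  [[0,0,-3],0,0.5],
  [[0,-1,-3.5],0,0.5],
  [[0,-1.5,-3.5],5,0.5],
  [[0,-1.5,-3],5,0.5],
  [[0,-1.5,-3],5,0.5],
  [[0,-2,-3],5,0.5],
  [[0,0,0],0,0.5],
  [[0,0,0],0,0.5],
])

```text
clock: 18.92
eef_pos: [528.1, -33.1, 261.0]
eef_rot: [3.138, -0.0, 1.325]
wrist_force: [-0.2, -0.1, 0.2]
finger_gap: 46.8
```

```bash
python3 -c "
from fit1 import *
im,d,c,s=wshot('w8');W=cloud(im,d,c)
try: show(W,dict(ell=(437.7,129.2,-1.83)),{})
except Exception as e: print(e)
a=np.radians(5.95)
seated(W,'tee',(592.55,62.45,a));seated(W,'fork',(602.6,-34,a)); plan(437.7,129.2,76,np.radians(-15))"
```

```text
gauge ell [437.59 129.33] -105.01 cost 10 3621 3318
tee leg z 24.19 983
tee bar+y z 24.23 197
tee bar-y z 24.18 179
tee grip z 42.06 874
tee foam z 24.07 4129
fork leg z 23.96 918
fork bar+y z 24.09 172
fork bar-y z 24.15 149
fork grip z 42.0 742
fork foam z 23.99 3163
t 18.97 at [528.1 -33.1 259.3] yaw 75.93 shift cm [ 13.547 -12.712  18.33 ] | 26.1 turn 90.93
```

View pics/w8.png

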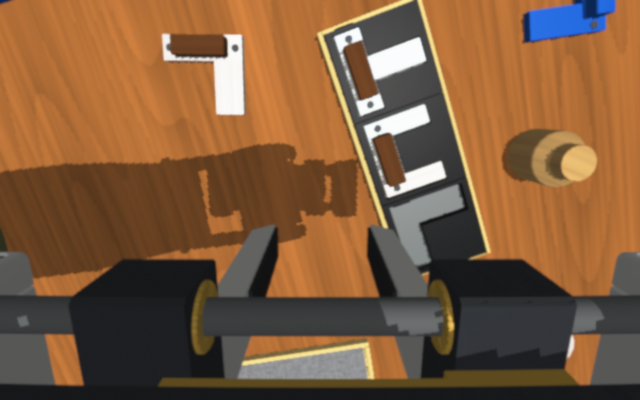

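The ell meant is the aluminium one with the dark grip at (205,70). The blue one at (570,20) is excluded by colour. Going to the aluminium ell.

carry_out([
  [[2.26,-2.12,1.2],0,0.5],
  [[2.26,-2.12,1.2],0,0.5],
  [[2.26,-2.12,1.2],0,0.5],
  [[2.26,-2.12,1.2],0,0.5],
  [[2.26,-2.12,1.2],0,0.5],
  [[2.25,-2.11,1.2],0,0.5],
  [[0,0,1.2],6.5,0.5],
  [[0,0,1.2],6.5,0.5],
  [[0,0,1.2],6.5,0.5],
  [[0,0,1.2],6.5,0.5],
  [[0,0,1.2],6.5,0.5],
  [[0,0,1.2],6.5,0.5],
  [[0,0,1.2],6.5,0.5],
  [[0,0,1.2],6.5,0.5],
  [[0,0,1.2],6.5,0.5],
  [[0,0,0.2],6.5,0.5],
  [[0,0,0],6.5,0.5],
  [[0,0,0],6.5,0.5],
  [[0,0,0],6.5,0.5],
  [[0,0,0],6.4,0.5],
])

```text
clock: 20.63
eef_pos: [437.3, 129.1, 75.7]
eef_rot: [3.14, 0.003, -0.267]
wrist_force: [0.3, 0.1, -0.8]
finger_gap: 46.7
```

carry_out([
  [[0,0,0],0,0.5],
  [[0,0,0],0,0.5],
])

```text
clock: 20.8
eef_pos: [437.5, 129.2, 76.2]
eef_rot: [3.141, 0.002, -0.258]
wrist_force: [-0.3, -1.2, -0.2]
finger_gap: 47.3
```

```bash
python3 -c "
from fit1 import *
im,d,c,s=wshot('w9');W=cloud(im,d,c); plan(437.7,129.2,37.5,np.radians(-15))
show(W,dict(ell=(437.7,129.2,-1.83)),{})"
```

```text
t 20.85 at [437.6 129.2  76.4] yaw -14.76 shift cm [ 1.100e-02 -1.000e-03  3.894e+00] | 3.9 turn 0.24
gauge ell [437.65 129.04] -105.04 cost 5 9384 8346
```

View pics/w9.png

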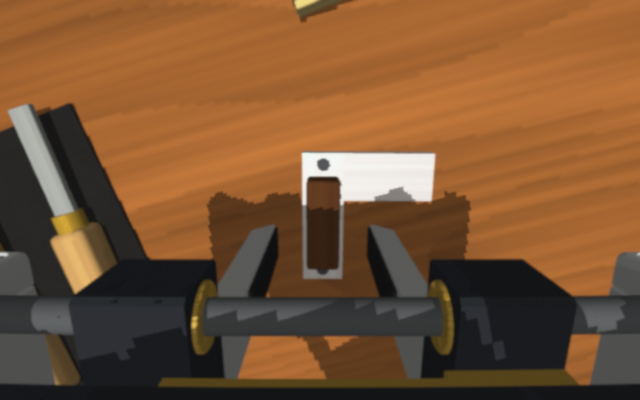

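Aluminium ell aligned at (320,215).

carry_out([
  [[0,0,1.5],0.2,0.5],
  [[0,0,1.4],0,0.5],
  [[0,0,1.0],0,0.5],
  [[0,0,0],0,0.5],
  [[0,0,0],0,0.5],
  [[0,0,0],0,0.1],
  [[0,0,0],0,0.1],
  [[0,0,0],0,0.1],
  [[0,0,0],0,0.1],
  [[0,0,0],0,0.1],
  [[0,0,0],0,0.1],
])

```text
clock: 21.77
eef_pos: [438.1, 129.3, 38.7]
eef_rot: [-3.141, -0.0, -0.266]
wrist_force: [-1.0, -0.8, 4.5]
finger_gap: 19.3
```

carry_out([
  [[0,0,-1],0,0.1],
  [[0,0,-2],0,0.1],
  [[0,0,-2],-6.5,0.1],
  [[0,0,-2],-6.5,0.1],
  [[0,0,-1],-6.5,0.1],
  [[0,0,0],-6.5,0.1],
  [[0,0,0],-6.5,0.1],
  [[0,0,0],-6.5,0.1],
  [[0,0,0],-6.5,0.1],
  [[0,0,0],-6.5,0.1],
  [[0,0,0],-6.5,0.1],
  [[0,0,0],-6.5,0.1],
  [[0,0,0],-6.5,0.1],
  [[0,0,0],-6.5,0.1],
  [[0,0,0],-6.5,0.1],
  [[0,0,0],-6.5,0.1],
  [[0,0,0],-6.5,0.1],
  [[0,0,0],-6.5,0.1],
  [[0,0,0],-6.5,0.1],
  [[0,0,0],0,0.1],
])

```text
clock: 23.43
eef_pos: [437.8, 129.3, 118.9]
eef_rot: [3.142, -0.0, 1.668]
wrist_force: [0.3, -0.9, -1.8]
finger_gap: 19.9
```

```bash
python3 -c "
from h import *
plan(612.65,-130.45,110,np.radians(95.95));print(manip.read_state()['finger_gap'])"
```

```text
t 23.43 at [437.8 129.3 118.9] yaw 95.6 shift cm [-27.555  14.866   0.886] | 31.3 turn -0.35
19.876441810862087
```

carry_out([
  [[-2.5,1.35,0],-0.3,0.1],
  [[-2.5,1.35,0],0,0.1],
  [[-2.5,1.35,0],0,0.1],
  [[-2.5,1.35,0],0,0.1],
  [[-2.5,1.35,0],0,0.1],
  [[-2.5,1.35,0],0,0.1],
  [[-2.5,1.35,0],0,0.1],
  [[-2.5,1.35,0],0,0.1],
  [[-2.5,1.35,0.5],0,0.1],
  [[-2.5,1.35,1],0,0.1],
  [[-2.5,1.36,1.2],0,0.1],
  [[0,0,0],0,0.1],
  [[0,0,0],0,0.1],
  [[0,0,0],0,0.1],
])

```text
clock: 24.6
eef_pos: [612.2, -129.6, 91.6]
eef_rot: [-3.141, -0.0, 1.666]
wrist_force: [0.7, 0.5, -1.5]
finger_gap: 19.5
```

```bash
python3 -c "
from fit1 import *
im,d,c,s=wshot('w10');W=cloud(im,d,c);plan(612.65,-130.45,65,np.radians(95.95));print(manip.read_state()['finger_gap'])
inhand(W,s,'ell',s['eef_pos'][2]-38.7)"
```

```text
t 24.65 at [ 612.3 -129.3   91.9] yaw 95.51 shift cm [-0.116  0.029  2.693] | 2.7 turn -0.44
19.404306240036846
n 7725 topz 64.81
bar +y end (42): (np.float64(42.03), np.int64(1536))
bar -x edge (-13): (np.float64(-12.45), np.int64(4462))  bar +x edge/leg end: (np.float64(68.76), np.int64(4462))
leg end (-12, 12) None
leg end (12, 42) (np.float64(68.77), np.int64(4839))
leg y range (np.float64(12.33), np.int64(2656)) (np.float64(41.93), np.int64(2656))
```

View pics/w10.png

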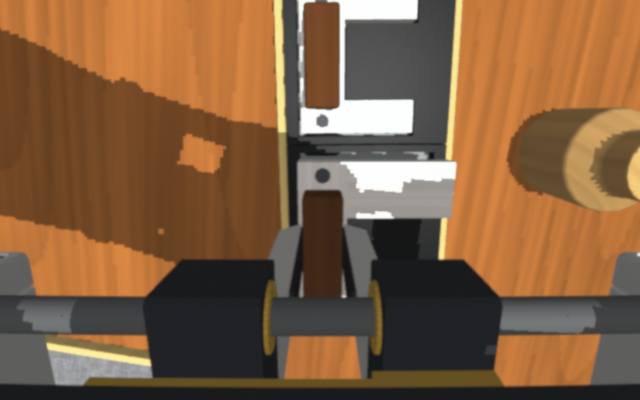

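carry_out([
  [[-0.11,0,1.5],-0.4,0.1],
  [[0,0,1.1],0,0.1],
  [[0,0,0],0,0.1],
  [[0,0,0],0,0.1],
  [[0,0,0],0,0.1],
])

```text
clock: 25.07
eef_pos: [612.7, -130.8, 66.1]
eef_rot: [3.141, 0.0, 1.675]
wrist_force: [-0.3, -0.3, -2.5]
finger_gap: 19.3
```

```bash
python3 -c "
from h import *
plan(612.65,-130.35,51,np.radians(95.95))"
```

```text
t 25.07 at [ 612.7 -130.8   66.1] yaw 95.98 shift cm [ 0.05  -0.004  1.505] | 1.5 turn 0.03
```

carry_out([
  [[0.03,0,0.4],0,0.1],
  [[0,0,0.4],0,0.1],
  [[0,0,0.1],0,0.1],
  [[0,0,0],0,0.1],
  [[0,0,0],0,0.1],
])

```text
clock: 25.48
eef_pos: [612.8, -130.7, 56.3]
eef_rot: [3.141, -0.0, 1.675]
wrist_force: [3.7, 1.3, -3.3]
finger_gap: 19.6
```

carry_out([
  [[0,0,0.2],0,0.1],
  [[0,0,0.2],0,0.1],
  [[0,0,0.2],0,0.1],
  [[0,0,0.1],0,0.1],
  [[0,0,0],0,0.1],
  [[0,0,0],0,0.1],
])

```text
clock: 25.98
eef_pos: [612.6, -131.1, 50.7]
eef_rot: [3.141, 0.0, 1.675]
wrist_force: [-6.3, 1.1, 16.0]
finger_gap: 19.5
```

carry_out([
  [[0,0,0],0,0.5],
  [[0,0,0],0,0.5],
  [[0,0,0],0,0.5],
  [[0,0,0],0,0.5],
  [[0,0,-2],0,0.5],
  [[0,0,-3],0,0.5],
  [[-1.5,-1.5,-3],0,0.5],
  [[-1.5,-1.5,-3],3,0.5],
  [[-1.5,-1.5,-3],3,0.5],
  [[-1.5,-1.5,-3],0,0.5],
  [[-1.5,-1.5,-3],0,0.5],
  [[-1.5,-1.5,-2],0,0.5],
  [[-1.5,-1.5,-2],0,0.5],
  [[-1.5,-1.5,-2],0,0.5],
  [[0,0,0],0,0.5],
  [[0,0,0],0,0.5],
])

```text
clock: 27.32
eef_pos: [496.4, -255.1, 309.8]
eef_rot: [3.14, 0.001, 1.569]
wrist_force: [-0.1, 0.8, -1.7]
finger_gap: 47.3
```

```bash
python3 -c "
from fit1 import *
im,d,c,s=wshot('w11');W=cloud(im,d,c)
a=np.radians(5.95)
seated(W,'ell',(612.65,-130.4,a)); plan(437.7,129.2,76,np.radians(-15))
im,d,c=shot('side'); cv2.imwrite('pics/s1.png',im[:,:,::-1])"
```

```text
ell leg z 24.08 1043
ell bar+y z 24.02 155
ell bar-y z 23.86 145
ell grip z 42.15 696
ell foam z 24.13 2918
t 27.37 at [ 496.6 -254.4  308.7] yaw 89.95 shift cm [38.354 -5.927 23.266] | 45.2 turn 104.95
```

View pics/w11.png

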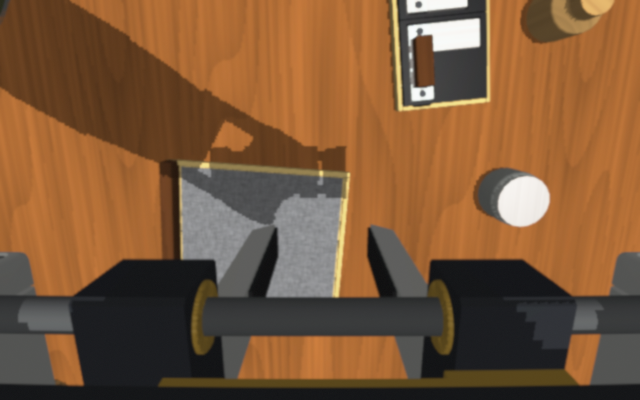

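carry_out([
  [[-1.6,-2.1,-0.3],0,0.5],
  [[-1.6,-2.1,-0.3],0,0.5],
  [[-1.6,-2.1,-0.3],0,0.5],
  [[-1.6,-2.1,-0.3],0,0.5],
  [[-1.6,-2.1,-0.3],0,0.5],
  [[-1.6,-2.1,-0.3],6.5,0.5],
  [[0,0,0],6.5,0.5],
  [[0,0,0],6.5,0.5],
  [[0,0,0],6.5,0.5],
  [[0,0,0],6.5,0.5],
  [[0,0,0],6.5,0.5],
  [[0,0,0],6.5,0.5],
  [[0,0,0],6.5,0.5],
  [[0,0,0],6.5,0.5],
  [[0,0,0],6.5,0.5],
  [[0,0,0],6.5,0.5],
  [[0,0,0],6.5,0.5],
  [[0,0,0],6.5,0.5],
  [[0,0,0],5.5,0.5],
  [[0,0,0],0,0.5],
])

```text
clock: 29.08
eef_pos: [371.2, -349.9, 326.0]
eef_rot: [-3.14, 0.001, -0.004]
wrist_force: [-0.6, 0.5, -0.1]
finger_gap: 47.1
```

```bash
python3 -c "
from fit1 import *
im,d,c,s=wshot('w12');W=cloud(im,d,c); plan(370,-350,330,0)
for r,cc in ((150,300),(100,300),(150,250)): print(W[r,cc].round(1),im[r,cc])"
```

```text
t 29.13 at [ 371.1 -349.9  326.2] yaw 0.13 shift cm [-0.107  0.006 -0.383] | 0.4 turn 0.13
[ 389.3 -319.4    5.3] [133 135 136]
[ 453.6 -320.4    3.5] [131 133 135]
[ 390.1 -254.    10.8] [219 183 113]
```

View pics/w12.png

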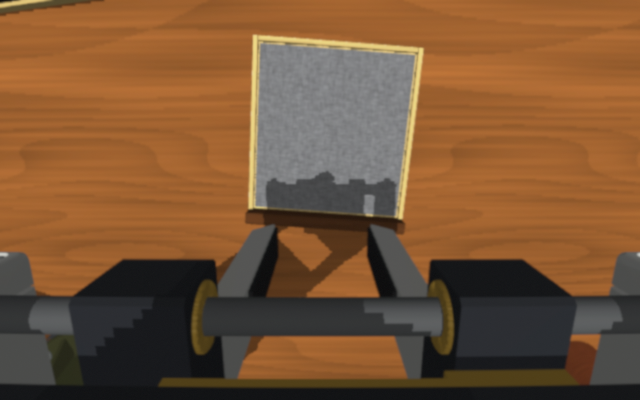

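```bash
python3 - <<'E'
from fit1 import *
im,d,c=load('pics/w12.npz');W=cloud(im,d,c)
hsv=cv2.cvtColor(im,cv2.COLOR_RGB2HSV)
m=(hsv[...,1]<40)&(W[...,2]<8)&(W[...,2]>0)
m[230:]=0; n,l,st,_=cv2.connectedComponentsWithStats(m.astype(np.uint8)); k=1+np.argmax(st[1:,4]); m=l==k
P=W[m]; print(m.sum(),np.median(P[:,2]))
(cx,cy),(w,h),a=cv2.minAreaRect(P[:,:2].astype(np.float32)); print(cx,cy,w,h,a)
print(cv2.boxPoints(((cx,cy),(w,h),a)).round(1))
E
```

```text
23681 4.41760415792146
410.6961364746094 -360.81304931640625 194.37327575683594 210.98934936523438 85.77354431152344
[[ 298.3 -450. ]
 [ 508.7 -465.5]
 [ 523.1 -271.7]
 [ 312.7 -256.1]]
```

carry_out([
  [[0,-3.3,0],0,0.5],
  [[0,-3.3,0],0,0.5],
  [[0,-3.3,0],0,0.5],
  [[0,-3.3,0],0,0.5],
  [[0,-3.3,0],0,0.5],
  [[0,-3.3,0],0,0.5],
  [[0,-3.3,0],0,0.5],
  [[0,-3.3,0],0,0.5],
  [[0,-3.3,0],0,0.5],
  [[0,-3.3,0],0,0.5],
  [[0,-3.3,0],0,0.5],
  [[0,-3.3,0],0,0.5],
  [[0,-3.3,0],0,0.5],
  [[0,-3.3,0],0,0.5],
  [[0,-3.3,0],0,0.5],
  [[0,-3.3,0],0,0.5],
  [[0,-3.3,0],0,0.5],
  [[0,-3.3,0],0,0.5],
  [[0,-3.3,0],0,0.5],
  [[0,-3.3,0],0,0.5],
])

```text
clock: 30.8
eef_pos: [370.1, 311.6, 326.7]
eef_rot: [3.141, 0.001, 0.005]
wrist_force: [0.7, -0.4, 0.3]
finger_gap: 46.6
```

carry_out([
  [[0,-3,0],0,0.5],
  [[0,-1,0],0,0.5],
  [[0,0,0],0,0.5],
  [[0,0,0],0,0.5],
])

```text
clock: 31.13
eef_pos: [370.6, 349.2, 326.8]
eef_rot: [3.141, 0.001, 0.002]
wrist_force: [-0.4, 0.2, -1.1]
finger_gap: 46.9
```

```bash
python3 -c "
from fit1 import *
im,d,c,s=wshot('w13');W=cloud(im,d,c); plan(370,350,330,0)"
```

```text
t 31.18 at [370.8 348.7 327.1] yaw 0.05 shift cm [-0.075 -0.133 -0.29 ] | 0.3 turn 0.05
```

View pics/w13.png

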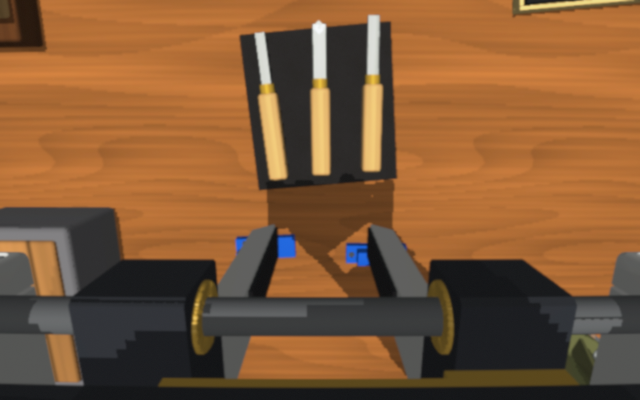

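```bash
cat >> fit1.py <<'E'
def chisels(W,zu=3.,x=(300,600),y=(200,500),verbose=True):
    """handle tops -> list (butt xy, mid xy, yaw deg)"""
    m=(abs(W[...,2]-zu-22)<5)&(W[...,0]>x[0])&(W[...,0]<x[1])&(W[...,1]>y[0])&(W[...,1]<y[1])
    n,l,st,_=cv2.connectedComponentsWithStats(m.astype(np.uint8)); R_=[]
    for k in range(1,n):
        if st[k,4]<400: continue
        P=W[l==k]; r=cv2.minAreaRect(P[:,:2].astype(np.float32)); b=cv2.boxPoints(r)
        e=[b[1]-b[0],b[2]-b[1]]; e=e[np.argmax([np.linalg.norm(v) for v in e])]; L=np.linalg.norm(e); a=e/L
        if a[0]<0: a=-a
        C=np.array(r[0]); mid=C+a*30; # handle centre is x=-30
        yaw=np.degrees(np.arctan2(a[1],a[0])); R_.append((mid,yaw))
        if verbose: print('handle',sorted(np.round(r[1],1)),'topz',np.median(P[:,2]).round(1),'centre',C.round(1),'mid',mid.round(1),'yaw',yaw.round(2),st[k,4])
    return R_
E
python3 -c "
from fit1 import *
im,d,c=load('pics/w13.npz');chisels(cloud(im,d,c))"
```

```text
handle [np.float64(24.3), np.float64(120.9)] topz 24.6 centre [423.4 286.3] mid [453.4 286.6] yaw 0.58 1762
handle [np.float64(24.0), np.float64(121.2)] topz 24.7 centre [418.3 351.7] mid [448.3 352.2] yaw 1.04 1740
handle [np.float64(24.1), np.float64(121.4)] topz 24.7 centre [412.3 413.1] mid [442.1 416.4] yaw 6.31 1724
```

```bash
sed -i 's/C+a\*30;.*/C+a*24.5/' fit1.py; python3 -c "
from fit1 import *
im,d,c=load('pics/w13.npz');chisels(cloud(im,d,c))
plan(447.9,286.5,70,np.radians(.6))"
```

```text
handle [np.float64(24.3), np.float64(120.9)] topz 24.6 centre [423.4 286.3] mid [447.9 286.5] yaw 0.58 1762
handle [np.float64(24.0), np.float64(121.2)] topz 24.7 centre [418.3 351.7] mid [442.8 352.1] yaw 1.04 1740
handle [np.float64(24.1), np.float64(121.4)] topz 24.7 centre [412.3 413.1] mid [436.7 415.8] yaw 6.31 1724
t 31.18 at [370.8 348.7 327.1] yaw 0.05 shift cm [ 7.709  6.225 25.71 ] | 27.6 turn -0.55
```

carry_out([
  [[0.97,0.78,3.2],-0.5,0.5],
  [[0.97,0.78,3.2],0,0.5],
  [[0.97,0.78,3.2],0,0.5],
  [[0.97,0.78,3.2],0,0.5],
  [[0.97,0.78,3.2],0,0.5],
  [[0.97,0.78,3.2],0,0.5],
  [[0.97,0.78,3.2],0,0.5],
  [[0.92,0.77,3.3],0,0.5],
  [[0,0,0],0,0.5],
  [[0,0,0],0,0.5],
  [[0,0,0],0,0.5],
])

```text
clock: 32.1
eef_pos: [448.9, 287.8, 72.4]
eef_rot: [-3.141, -0.002, 0.008]
wrist_force: [0.8, 0.9, 1.1]
finger_gap: 46.9
```

```bash
python3 -c "
from fit1 import *
im,d,c,s=wshot('w14');plan(447.9,286.5,28,np.radians(.6))"
```

```text
t 32.15 at [449.  288.2  72.8] yaw 0.49 shift cm [-0.109  0.168  4.476] | 4.5 turn -0.11
```

View pics/w14.png

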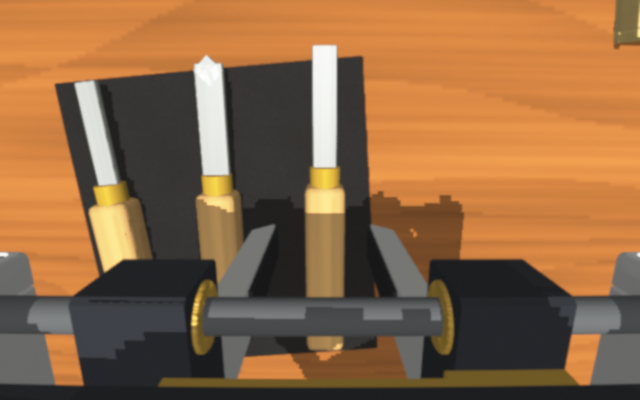

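carry_out([
  [[-0.1,0.15,2],0,0.5],
  [[0,0,1.7],0,0.5],
  [[0,0,0.7],0,0.5],
  [[0,0,0],0,0.5],
  [[0,0,0],0,0.5],
  [[0,0,0],0,0.1],
  [[0,0,0],0,0.1],
  [[0,0,0],0,0.1],
  [[0,0,0],0,0.1],
  [[0,0,0],0,0.1],
])

```text
clock: 32.98
eef_pos: [447.6, 286.4, 26.9]
eef_rot: [-3.141, -0.001, 0.008]
wrist_force: [-1.7, 0.1, 6.0]
finger_gap: 23.9
```

carry_out([
  [[0,0,-1],0,0.1],
  [[0,0,-2],0,0.1],
  [[0,0,-3],0,0.1],
  [[0,0,-3],0,0.1],
  [[-0.2,3,-1],0,0.1],
  [[-0.2,3,0],0,0.1],
  [[-0.2,3,0],0,0.1],
  [[-0.2,3,0],0,0.1],
  [[-0.2,3,0],0,0.1],
  [[-0.2,3,0],0,0.1],
  [[-0.2,3,0],0,0.1],
  [[-0.2,3,0],0,0.1],
  [[-0.2,3,0],0,0.1],
  [[-0.2,3,0],0,0.1],
  [[-0.2,3,0],0,0.1],
  [[-0.2,3,0],0,0.1],
  [[-0.2,3,0],0,0.1],
  [[-0.2,3,0],0,0.1],
  [[-0.2,3,0],0,0.1],
  [[-0.2,3,0],0,0.1],
])

```text
clock: 34.65
eef_pos: [419.0, -195.5, 127.0]
eef_rot: [3.141, -0.0, 0.008]
wrist_force: [0.6, -1.2, -1.1]
finger_gap: 23.8
```

```bash
python3 -c "
from h import *
plan(406.9,-302.4,80,np.radians(-4.2));print(manip.read_state()['finger_gap'])"
```

```text
t 34.65 at [ 419.  -195.5  127. ] yaw 0.47 shift cm [-1.294 10.68   4.701] | 11.7 turn 4.67
23.751276524923878
```

carry_out([
  [[-0.32,2.65,1],0,0.1],
  [[-0.32,2.65,1],0,0.1],
  [[-0.32,2.65,1],0,0.1],
  [[-0.32,2.65,1],0,0.1],
  [[0,0,0.6],4.6,0.1],
  [[0,0,0],0,0.1],
  [[0,0,0],0,0.1],
  [[0,0,0],0,0.1],
])

```text
clock: 35.32
eef_pos: [407.7, -299.7, 81.1]
eef_rot: [3.141, -0.0, -0.069]
wrist_force: [-0.1, 0.5, -0.9]
finger_gap: 23.9
```

```bash
python3 -c "
from fit1 import *
im,d,c,s=wshot('w15');plan(406.9,-302.4,28,np.radians(-4.2))"
```

```text
t 35.37 at [ 407.8 -299.6   81.1] yaw -3.97 shift cm [-0.073  0.283  5.311] | 5.3 turn 0.23
```

View pics/w15.png

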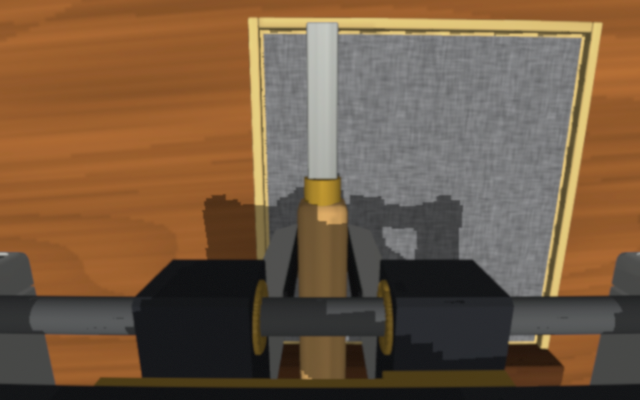

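carry_out([
  [[-0.07,0.25,1.8],0.2,0.1],
  [[0,0,1.6],0,0.1],
  [[0,0,1.2],0,0.1],
  [[0,0,0.5],0,0.1],
  [[0,0,0],0,0.1],
  [[0,0,0],0,0.1],
])

```text
clock: 35.87
eef_pos: [407.0, -302.5, 30.1]
eef_rot: [3.141, -0.001, -0.074]
wrist_force: [-0.4, 0.0, -0.8]
finger_gap: 23.8
```

carry_out([
  [[0,0,0.15],0,0.1],
  [[0,0,0.1],0,0.1],
  [[0,0,0],0,0.1],
  [[0,0,0],0,0.4],
  [[0,0,0],0,0.4],
  [[0,0,0],0,0.4],
  [[0,0,0],0,0.4],
  [[0,0,-1.5],0,0.4],
  [[0,0,-2.5],0,0.4],
  [[0,0,-3],0,0.5],
  [[0,0,-3],0,0.5],
  [[0,-2.5,-3],0,0.5],
  [[0,-3,-3],0,0.5],
  [[0,-3,-2],0,0.5],
  [[0,0,0],0,0.5],
  [[0,0,0],0,0.5],
])

```text
clock: 37.2
eef_pos: [413.4, -217.8, 207.3]
eef_rot: [3.14, -0.002, -0.073]
wrist_force: [-0.7, 0.0, -1.1]
finger_gap: 46.9
```

```bash
python3 -c "
from fit1 import *
im,d,c,s=wshot('w16');W=cloud(im,d,c);chisels(W,4,(280,540),(-470,-240));plan(442.8,352.1,70,np.radians(1))"
```

```text
handle [np.float64(24.5), np.float64(119.5)] topz 25.7 centre [ 383.7 -300.9] mid [ 408.2 -302.8] yaw -4.24 2374
t 37.25 at [ 413.  -218.3  206.2] yaw -4.26 shift cm [ -1.266 -57.106  13.617] | 58.7 turn -5.26
```

View pics/w16.png

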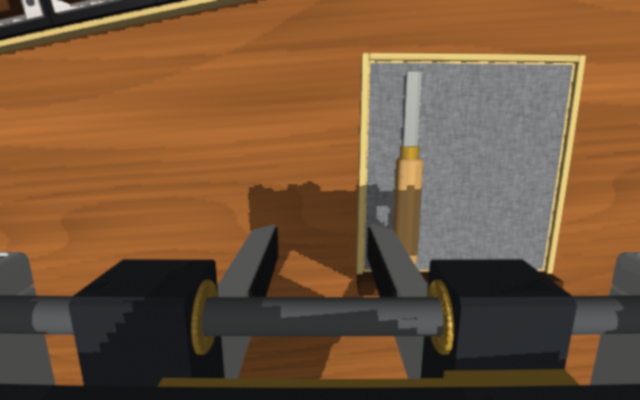

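The first chisel lies flat and in line at (410,165). Next is the second one.

carry_out([
  [[-0.06,-3,0],0,0.5],
  [[-0.06,-3,0],0,0.5],
  [[-0.06,-3,0],0,0.5],
  [[-0.06,-3,0],0,0.5],
  [[-0.06,-3,0],0,0.5],
  [[-0.06,-3,0],0,0.5],
  [[-0.06,-3,0],0,0.5],
  [[-0.06,-3,0],0,0.5],
  [[-0.06,-3,0],0,0.5],
  [[-0.06,-3,0],0,0.5],
  [[-0.06,-3,0],0,0.5],
  [[-0.06,-3,0],0,0.5],
  [[-0.07,-3,1],0,0.5],
  [[-0.07,-3,1],0,0.5],
  [[-0.07,-3,1],0,0.5],
  [[-0.07,-3,1],0,0.5],
  [[-0.07,-3,1],0,0.5],
  [[-0.1,-3,1],0,0.5],
  [[-0.1,-3,1],0,0.5],
  [[0,0,0],-5.3,0.5],
])

```text
clock: 38.92
eef_pos: [442.7, 353.3, 132.2]
eef_rot: [3.139, 0.004, 0.016]
wrist_force: [-0.5, 0.2, -0.5]
finger_gap: 47.0
```

carry_out([
  [[0,0,2],0,0.5],
  [[0,0,2],0,0.5],
  [[0,0,1],0,0.5],
  [[0,0,0],0,0.5],
  [[0,0,0],0,0.5],
])

```text
clock: 39.33
eef_pos: [443.5, 350.4, 85.7]
eef_rot: [3.141, 0.001, 0.016]
wrist_force: [0.4, -0.4, 0.8]
finger_gap: 46.9
```

```bash
python3 -c "
from fit1 import *
im,d,c,s=wshot('w17');W=cloud(im,d,c);chisels(W);plan(442.8,352.1,28,np.radians(1))"
```

```text
handle [np.float64(24.1), np.float64(90.4)] topz 24.7 centre [433.6 352.2] mid [458.1 352.8] yaw 1.53 4565
handle [np.float64(24.5), np.float64(73.9)] topz 24.7 centre [435.6 415.6] mid [460.  418.5] yaw 6.64 3086
t 39.38 at [443.8 350.8  86.6] yaw 0.94 shift cm [-0.095 -0.136  5.86 ] | 5.9 turn -0.06
```

View pics/w17.png

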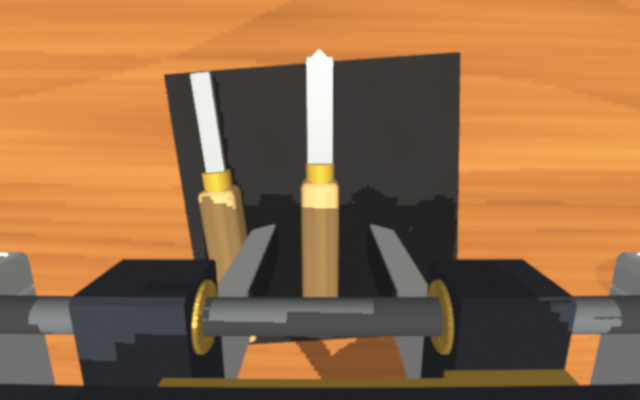

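carry_out([
  [[-0.08,-0.13,2.5],0,0.5],
  [[0,0,2],0,0.5],
  [[0,0,1.3],0,0.5],
  [[0,0,0],0,0.5],
  [[0,0,0],0,0.5],
  [[0,0,0],0,0.1],
  [[0,0,0],0,0.1],
  [[0,0,0],0,0.1],
  [[0,0,0],0,0.1],
  [[0,0,0],0,0.1],
])

```text
clock: 40.22
eef_pos: [442.7, 352.4, 29.0]
eef_rot: [-3.141, -0.001, 0.017]
wrist_force: [-0.4, -1.9, 5.3]
finger_gap: 23.5
```

carry_out([
  [[0,0,-1],0,0.1],
  [[0,0,-2],0,0.1],
  [[0,0,-3],0,0.1],
  [[0,0,-3],0,0.1],
  [[-0.15,3.2,-1],0,0.1],
  [[-0.15,3.2,0],0,0.1],
  [[-0.15,3.2,0],0,0.1],
  [[-0.15,3.2,0],0,0.1],
  [[-0.15,3.2,0],0,0.1],
  [[-0.15,3.2,0],0,0.1],
  [[-0.15,3.2,0],0,0.1],
  [[-0.15,3.2,0],0,0.1],
  [[-0.15,3.2,0],0,0.1],
  [[-0.15,3.2,0],0,0.1],
  [[-0.15,3.2,0],0,0.1],
  [[-0.15,3.2,0],0,0.1],
  [[-0.15,3.2,0],0,0.1],
  [[-0.15,3.2,0],0,0.1],
  [[-0.15,3.2,0],0,0.1],
  [[-0.15,3.2,0],0,0.1],
])

```text
clock: 41.88
eef_pos: [426.8, -161.6, 129.0]
eef_rot: [3.141, -0.001, 0.017]
wrist_force: [1.1, 0.3, -0.7]
finger_gap: 23.6
```

```bash
python3 -c "
from h import *
plan(402.7,-360.2,85,np.radians(-4.2));print(manip.read_state()['finger_gap'])"
```

```text
t 41.88 at [ 426.8 -161.6  129. ] yaw 0.98 shift cm [-2.747 19.815  4.402] | 20.5 turn 5.18
23.63082688691743
```

carry_out([
  [[-0.39,2.83,0],0,0.1],
  [[-0.39,2.83,0],0,0.1],
  [[-0.39,2.83,0],0,0.1],
  [[-0.39,2.83,0],0,0.1],
  [[-0.39,2.83,0],0,0.1],
  [[-0.39,2.83,1],0,0.1],
  [[-0.39,2.83,1.5],0,0.1],
  [[0,0,1.9],5.2,0.1],
  [[0,0,0],0,0.1],
  [[0,0,0],0,0.1],
  [[0,0,0],0,0.1],
])

```text
clock: 42.8
eef_pos: [403.7, -358.2, 85.5]
eef_rot: [3.141, -0.001, -0.071]
wrist_force: [1.0, 0.9, -1.1]
finger_gap: 23.5
```

```bash
python3 -c "
from fit1 import *
im,d,c,s=wshot('w18');plan(402.7,-360.2,30,np.radians(-4.2));print(s['finger_gap'])"
```

```text
t 42.85 at [ 403.9 -358.2   85.7] yaw -4.05 shift cm [-0.102  0.203  5.574] | 5.6 turn 0.15
23.5277863976083
```

View pics/w18.png

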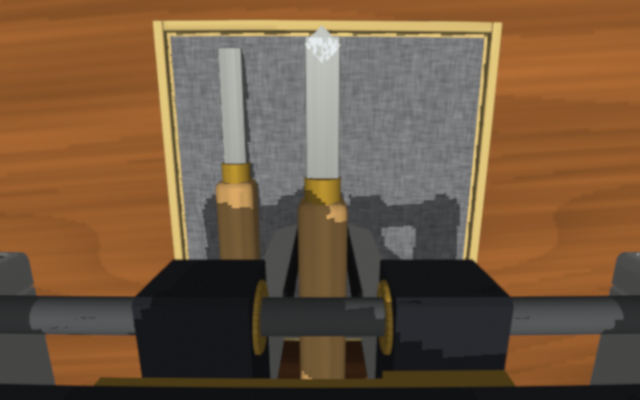

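carry_out([
  [[-0.1,0.18,2],0.1,0.1],
  [[0,0,1.8],0,0.1],
  [[0,0,1.2],0,0.1],
  [[0,0,0.5],0,0.1],
  [[0,0,0],0,0.1],
  [[0,0,0],0,0.1],
])

```text
clock: 43.35
eef_pos: [402.7, -360.3, 30.2]
eef_rot: [3.141, -0.001, -0.074]
wrist_force: [0.7, -0.5, -1.3]
finger_gap: 23.7
```

carry_out([
  [[0,0,0.08],0,0.1],
  [[0,0,0],0,0.1],
  [[0,0,0],0,0.4],
  [[0,0,0],0,0.4],
  [[0,0,0],0,0.4],
  [[0,0,0],0,0.4],
  [[0,0,-1.5],0,0.4],
  [[0,0,-2.5],0,0.4],
  [[0,0,-3],0,0.5],
  [[0,0,-3],0,0.5],
  [[0,-2.5,-3],0,0.5],
  [[0,-3,-3],0,0.5],
  [[0,-3,-2],0,0.5],
  [[0,0,0],0,0.5],
  [[0,0,0],0,0.5],
])

```text
clock: 44.6
eef_pos: [409.0, -275.4, 209.2]
eef_rot: [3.14, -0.002, -0.073]
wrist_force: [-0.2, -0.1, -0.3]
finger_gap: 47.1
```

```bash
python3 -c "
from fit1 import *
im,d,c,s=wshot('w19');W=cloud(im,d,c);chisels(W,4,(280,540),(-470,-240));plan(436.7,415.8,100,np.radians(6.3))"
```

```text
handle [np.float64(24.0), np.float64(119.2)] topz 25.7 centre [ 383.6 -301. ] mid [ 408.1 -302.7] yaw -4.04 2693
handle [np.float64(24.4), np.float64(118.2)] topz 25.6 centre [ 379.1 -358.5] mid [ 403.5 -360.3] yaw -4.35 2331
handle [np.float64(16.9), np.float64(77.9)] topz 29.7 centre [ 300.4 -286.3] mid [ 302.4 -261.9] yaw 85.42 1203
t 44.65 at [ 408.5 -276.   208. ] yaw -4.27 shift cm [ -2.342 -69.201  10.798] | 70.1 turn -10.57
```

View pics/w19.png

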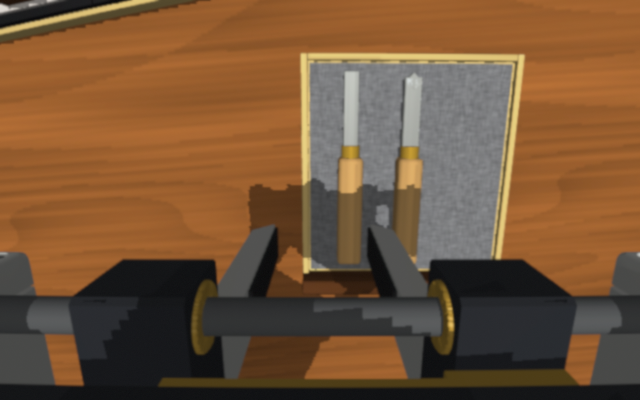

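Two chisels are down in the tray at (350,165) and (408,165). Third now.

carry_out([
  [[-0.12,-3.46,0],0,0.5],
  [[-0.12,-3.46,0],0,0.5],
  [[-0.12,-3.46,0],0,0.5],
  [[-0.12,-3.46,0],0,0.5],
  [[-0.12,-3.46,0],0,0.5],
  [[-0.12,-3.46,0],0,0.5],
  [[-0.12,-3.46,0],0,0.5],
  [[-0.12,-3.46,0],0,0.5],
  [[-0.12,-3.46,0],0,0.5],
  [[-0.12,-3.46,0],0,0.5],
  [[-0.12,-3.46,0],0,0.5],
  [[-0.12,-3.46,0],0,0.5],
  [[-0.12,-3.46,0.5],0,0.5],
  [[-0.12,-3.46,1],0,0.5],
  [[-0.12,-3.46,1],0,0.5],
  [[-0.12,-3.46,1],0,0.5],
  [[-0.12,-3.46,1],0,0.5],
  [[-0.12,-3.46,1],0,0.5],
  [[-0.12,-3.46,1],0,0.5],
  [[-0.06,-3.46,1],0,0.5],
])

```text
clock: 46.32
eef_pos: [437.6, 416.5, 130.5]
eef_rot: [3.14, 0.002, -0.076]
wrist_force: [0.8, -0.0, 0.0]
finger_gap: 47.1
```

carry_out([
  [[0,0,2],-5.3,0.5],
  [[0,0,2],-5.3,0.5],
  [[0,0,1.5],0,0.5],
  [[0,0,0],0,0.5],
  [[0,0,0],0,0.5],
])

```text
clock: 46.73
eef_pos: [437.5, 414.8, 76.5]
eef_rot: [3.14, 0.002, 0.108]
wrist_force: [-0.2, 0.1, 0.5]
finger_gap: 47.1
```

```bash
python3 -c "
from fit1 import *
im,d,c,s=wshot('w20');W=cloud(im,d,c);chisels(W);plan(436.7,415.8,28.5,np.radians(6.3))"
```

```text
handle [np.float64(24.1), np.float64(85.2)] topz 24.7 centre [430. 415.] mid [454.3 417.7] yaw 6.24 4630
t 46.78 at [437.8 415.3  77.8] yaw 6.19 shift cm [-0.108 -0.064  4.927] | 4.9 turn -0.11
```

View pics/w20.png

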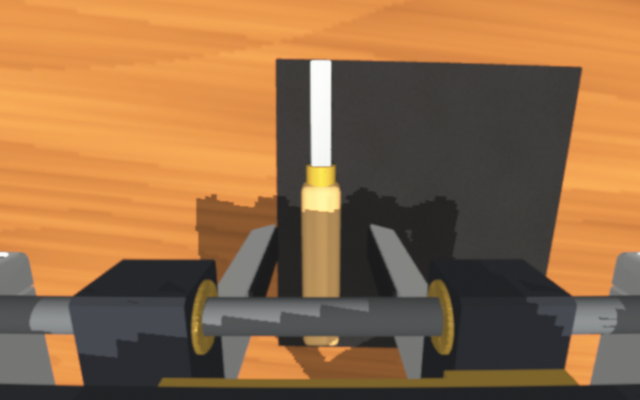

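carry_out([
  [[-0.1,-0.06,2.2],-0.1,0.5],
  [[0,0,1.7],0,0.5],
  [[0,0,1],0,0.5],
  [[0,0,0],0,0.5],
  [[0,0,0],0,0.5],
  [[0,0,0],0,0.1],
  [[0,0,0],0,0.1],
  [[0,0,0],0,0.1],
  [[0,0,0],0,0.1],
  [[0,0,0],0,0.1],
])

```text
clock: 47.62
eef_pos: [436.5, 416.4, 29.6]
eef_rot: [-3.141, -0.001, 0.111]
wrist_force: [-0.7, -1.2, 5.2]
finger_gap: 23.5
```

carry_out([
  [[0,0,-1],0,0.1],
  [[0,0,-2],0,0.1],
  [[0,0,-3],0,0.1],
  [[0,0,-3],0,0.1],
  [[0,0,-1],5.3,0.1],
  [[-0.2,3.4,0],5.2,0.1],
  [[-0.2,3.4,0],0,0.1],
  [[-0.2,3.4,0],0,0.1],
  [[-0.2,3.4,0],0,0.1],
  [[-0.2,3.4,0],0,0.1],
  [[-0.2,3.4,0],0,0.1],
  [[-0.2,3.4,0],0,0.1],
  [[-0.2,3.4,0],0,0.1],
  [[-0.2,3.4,0],0,0.1],
  [[-0.2,3.4,0],0,0.1],
  [[-0.2,3.4,0],0,0.1],
  [[-0.2,3.4,0],0,0.1],
  [[-0.2,3.4,0],0,0.1],
  [[-0.2,3.4,0],0,0.1],
  [[-0.2,3.4,0],0,0.1],
])

```text
clock: 49.28
eef_pos: [372.2, -92.1, 129.7]
eef_rot: [3.141, -0.001, -0.072]
wrist_force: [0.9, 0.7, -1.9]
finger_gap: 23.2
```

```bash
python3 -c "
from h import *
plan(398.5,-418,85,np.radians(-4.2));print(manip.read_state()['finger_gap'])"
```

```text
t 49.28 at [372.2 -92.1 129.7] yaw -4.11 shift cm [ 4.961 32.316  4.472] | 33.0 turn 0.09
23.243579503470052
```

carry_out([
  [[0.45,2.94,0],0,0.1],
  [[0.45,2.94,0],0,0.1],
  [[0.45,2.94,0],0,0.1],
  [[0.45,2.94,0],0,0.1],
  [[0.45,2.94,0],0,0.1],
  [[0.45,2.94,0],0,0.1],
  [[0.45,2.94,0],0,0.1],
  [[0.45,2.94,0],0,0.1],
  [[0.45,2.94,0],0,0.1],
  [[0.45,2.94,1],0,0.1],
  [[0.45,2.94,1.5],0,0.1],
  [[0,0,1.9],0.1,0.1],
  [[0,0,0],0,0.1],
  [[0,0,0],0,0.1],
  [[0,0,0],0,0.1],
])

```text
clock: 50.53
eef_pos: [399.2, -416.3, 86.3]
eef_rot: [3.141, -0.001, -0.073]
wrist_force: [-0.2, -0.2, -0.7]
finger_gap: 23.9
```

```bash
python3 -c "
from fit1 import *
im,d,c,s=wshot('w21');plan(398.5,-418,30.5,np.radians(-4.2));print(s['finger_gap'])"
```

```text
t 50.58 at [ 399.4 -416.4   86.6] yaw -4.17 shift cm [-0.078  0.165  5.607] | 5.6 turn 0.03
23.878062915968805
```

View pics/w21.png

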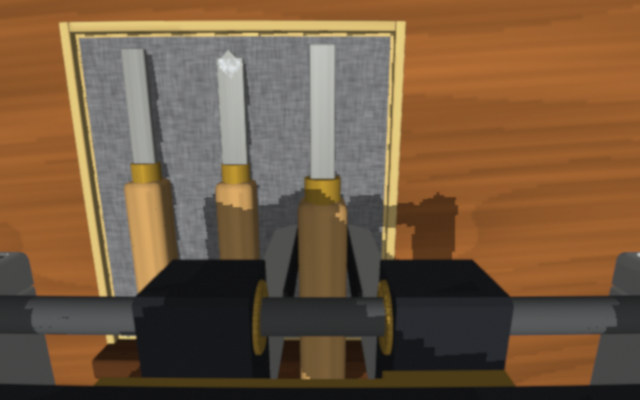

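carry_out([
  [[-0.08,0.15,2],0,0.1],
  [[0,0,1.8],0,0.1],
  [[0,0,1.2],0,0.1],
  [[0,0,0.5],0,0.1],
  [[0,0,0],0,0.1],
  [[0,0,0],0,0.1],
])

```text
clock: 51.08
eef_pos: [398.4, -418.2, 31.0]
eef_rot: [3.141, -0.001, -0.073]
wrist_force: [0.1, 0.4, -0.8]
finger_gap: 23.5
```

carry_out([
  [[0,0,0.09],0,0.1],
  [[0,0,0],0,0.1],
  [[0,0,0],0,0.4],
  [[0,0,0],0,0.4],
  [[0,0,0],0,0.4],
  [[0,0,0],0,0.4],
  [[0,0,-1.5],0,0.4],
  [[0,0,-2.5],0,0.4],
  [[0,0,-3.5],0,0.4],
  [[0,0,-3.5],0,0.4],
  [[0,-2.5,-3.5],0,0.4],
  [[0,-3,-3.5],0,0.4],
  [[0,-3,-3.5],0,0.4],
  [[0,-3,-3.5],0,0.4],
  [[0,-3,-3],0,0.4],
  [[0,-3,0],0,0.4],
  [[0,-3,0],0,0.4],
  [[0,-3,0],0,0.4],
  [[0,0,0],0,0.4],
  [[0,0,0],0,0.4],
])

```text
clock: 52.75
eef_pos: [414.7, -192.9, 297.7]
eef_rot: [3.141, -0.001, -0.071]
wrist_force: [-0.1, -0.4, 1.0]
finger_gap: 37.5
```

```bash
python3 -c "
from fit1 import *
im,d,c,s=wshot('w22');W=cloud(im,d,c);chisels(W,4,(280,540),(-470,-240));plan(480,-20,327,0)"
```

```text
handle [np.float64(24.6), np.float64(121.5)] topz 25.6 centre [ 382.8 -300.9] mid [ 407.2 -302.6] yaw -4.04 1773
handle [np.float64(24.0), np.float64(119.8)] topz 25.6 centre [ 378.6 -357.2] mid [ 403.  -359.1] yaw -4.62 1783
handle [np.float64(24.1), np.float64(120.1)] topz 25.4 centre [ 374.5 -415.4] mid [ 398.9 -417.2] yaw -4.25 1737
handle [np.float64(17.0), np.float64(183.1)] topz 29.6 centre [ 294.1 -366.8] mid [ 296.  -342.4] yaw 85.44 1722
t 52.8 at [ 414.6 -193.8  297.5] yaw -4.16 shift cm [  5.262 -17.805  -2.946] | 18.8 turn -4.16
```

View pics/w22.png

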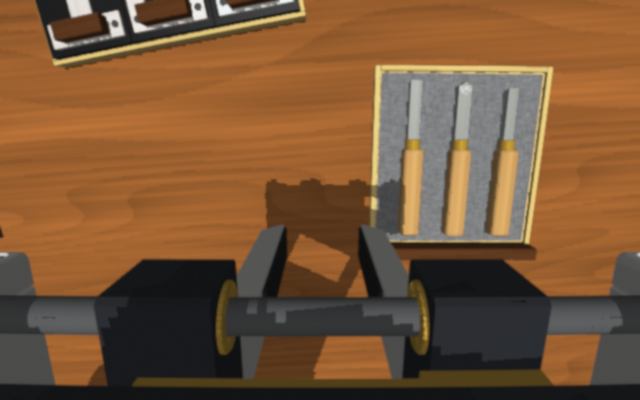

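All three chisels lie flat and parallel, with handles at the raised end. One last look at the gauges and bystanders.

carry_out([
  [[0.85,-2.97,-0.5],0,0.5],
  [[0.85,-2.97,-0.5],0,0.5],
  [[0.85,-2.97,-0.5],0,0.5],
  [[0.85,-2.97,-0.5],0,0.5],
  [[0.85,-2.97,-0.5],0,0.5],
  [[0.85,-2.97,-0.5],-4.2,0.5],
  [[0,0,0],0,0.5],
  [[0,0,0],0,0.5],
])

```text
clock: 53.47
eef_pos: [479.0, -19.8, 327.0]
eef_rot: [3.141, 0.001, 0.001]
wrist_force: [-0.6, -0.2, -0.9]
finger_gap: 47.1
```

```bash
python3 -c "
from fit1 import *
im,d,c,s=wshot('w23');W=cloud(im,d,c);a=np.radians(5.95)
seated(W,'tee',(592.55,62.45,a));seated(W,'fork',(602.6,-34,a));seated(W,'ell',(612.65,-130.4,a))
im,d,c=shot('scene'); cv2.imwrite('pics/sc2.png',im[:,:,::-1]);print(s['clock'])"
```

```text
tee leg z 24.2 760
tee bar+y z 24.42 125
tee bar-y z 24.13 137
tee grip z 42.1 634
tee foam z 24.11 3132
fork leg z 24.02 824
fork bar+y z 24.13 139
fork bar-y z 24.25 139
fork grip z 42.05 644
fork foam z 24.01 2698
ell leg z 23.98 986
ell bar+y z 24.41 140
ell bar-y z 24.05 108
ell grip z 42.0 646
ell foam z 23.98 2286
53.4667
```

View pics/sc2.png

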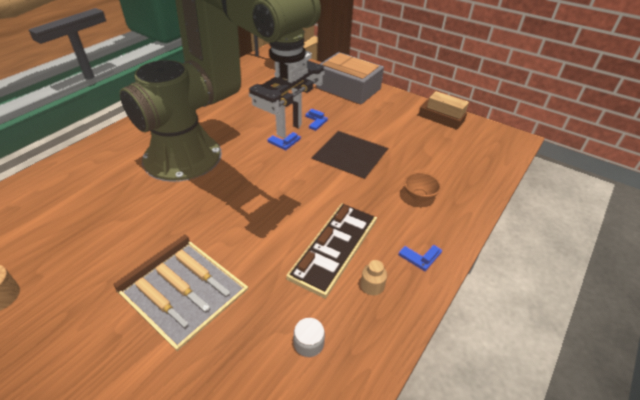

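View pics/w23.png

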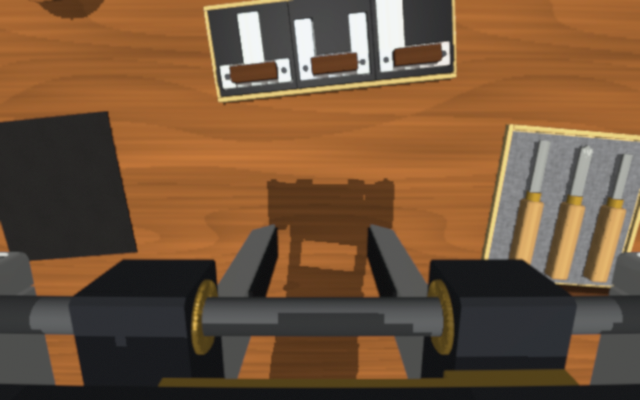

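All gauges are home, the chisels are in the tray, and the bowl (421,188), tin (309,336) and blank (374,277) are in the same pixels as at the start. Handing in.

```bash
python3 -c "
from h import *
print(workorder.sign_off())"
```

```text
the job is handed in; nothing more can be done
None
```

The turning tools are put away and the job was handed in at 53.5 s; no verdict was reported.

- **Gauges:** The aluminium tee, fork and ell are each pressed into their own cutout. My last depth check put their plates at z 24.0–24.4 mm against foam at 24.0–24.1 mm, so all three are flush.
- **Chisels:** All three lie flat in the tray, about 58 mm apart, with handles at the raised dark end. Handle tops measured 25.4–25.6 mm, where 26 mm is expected. They are in line with the tray to within about 0.4°.
- **Bystanders:** In the final scene picture the bowl, tin and blank sit where they were at the start. The blue look-alikes were not touched. I judged this by eye from the pictures, not by measuring their positions.

I saw no gauge knocked aside and no loss of grip, and no check failed. The gripper is open and clear of everything.

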